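# Load the puzzle boards into the carrying rack and lock its sliding bar with the cam lever

### The arm

A 6-joint arm with a two-finger parallel gripper is mounted at the origin on the work surface. World frame = base frame: x ahead of the robot, y to its left, z up, the work surface at z = 0. Lengths are in m, angles in rad, forces in N, time in s.
With the tool pointing down it reaches from about 0.35 to 0.775 m from the base axis. Payload 7.3 kg.
Tool frame: the origin (TCP) lies on the centre line of the jaws, within the pads' length; the fingertips stand tip_reach ahead of it and the grasp point (between the pads) lies 6 mm ahead of it (tip_reach is the distance from the TCP to the fingertips, in m); x points along the fingers, y is the direction in which the jaws open and shut, and the axes are right-handed (so a half turn about x gives the same grasp; the last joint's range is limited). The gripper opens to 92 mm and grips with 3 to 60 N. Pads are 19 mm wide; open, the fingers measure 130 mm over their backs; the gripper's body (75 mm by 190 mm) begins 47 mm behind the grasp point.
Start: joints at [1.086, 0.342, 1.524, -0, 1.275, -0.146], TCP at [0.174, 0.495, 0.252] pointing down, gripper open.
Joint ranges: [-2.53, 2.53], [-0.77, 2.02], [0.04, 2.7], [-1, 4.14], [0.28, 2.66], [-3.11, 3.11]. Speed limits (rad/s): [2.57, 2.57, 3.14, 3.14, 3.14, 3.14].

### API

Orientations are given as [roll, pitch, yaw] about the fixed x, y, z axes, in that order (R = Rz(yaw) Ry(pitch) Rx(roll)).
In Python, from cell import observe, read_camera, get_calibration, hand_in, tip_reach gives the robot as it stands. The module is installed in compiled form; this text tells all that it offers.
- The arm moves only by the shell command python3 -m crank 'ROWS' [FORCE]. ROWS is JSON, a list of rows, each an object of numbers: "fingers": the opening, from -1 (shut) to 1 (fully open); "tx", "ty", "tz": the shift along the tool's x, y, z in units of 40 mm (1.0 is 40 mm); "roll": the turn about the tool's x in units of 10 degrees (1.0 is 10 degrees). In form: [{"fingers": .., "tx": .., "ty": .., "tz": .., "roll": ..}, ...]. A call has exactly 8 rows; each row is the pose to reach, as a shift and turn from the pose commanded when the call began, along the tool's axes at that moment; what a row does not reach only later rows make up. A row lasts 1/8 s, in which the tool goes at most 62.5 mm and 10.7 degrees, less where a joint would pass 70% of its speed; a pose out of reach is approached as far as the arm can. A call with a gripper value outside its range is refused whole. The fingers move at their own pace and stop on an object; FORCE is the grip in N (left out, the last holds). Time passes only in rows, so rows that repeat a pose let the fingers close, or fill a call up. It gives the time, the measured TCP pose, the force and the opening at its end, in the units of the state.
- observe(): the state, without advancing time (a new reading comes with each control period).
- read_camera(name): name is "scene" or "top" or "wrist"; returns (picture, depth): 384x512x3 uint8, red, green, blue; 384x512 float32, m along the optical axis (not along the pixel's ray), 0 where there is no reading.
- get_calibration(name): a dict with "vertical_fov" (degrees; the focal length in pixels is half the picture's height over the tangent of half this angle, whatever the lens; pixels are square), "cx", "cy" (the principal point, pixels), "pose" (4x4, takes a point from camera to world coordinates); the wrist camera has in their place "T_tool_cam" (4x4, takes a point from camera to tool coordinates, whose origin is the TCP and whose axes are the tool frame's). Camera axes: x right, y down, z forward; pixel columns grow to the right and rows downward; lengths in m; the calibration is good to about 2 mm. A picture is of the moment at which its call begins: read the wrist's pose just before it. get_calibration takes no time and is no camera call.
- hand_in(): hands the job in, once; it reports no verdict.
The state is a dict: "time": time; "qpos": joint angles; "qvel": joint speeds; "joint_efforts": joint torques, N m; "tool_pos": TCP position; "tool_rot": TCP orientation; "contact_force": force on the tool from outside, world axes, zero at the start; "torque": the same for the moment, N m; "opening": finger opening in m.
Only numpy, scipy, OpenCV 4.12 (cv2) and the standard library are available. Lean on these libraries where they do the work, as an engineer would, in place of code of your own. Each camera call takes 0.05 s, during which the arm holds its last target. There are 200 camera calls.

### The job

Pack the puzzle boards for carrying: flip the rack's cam lever open and draw the sliding bar right back, then move every puzzle board from its oak block into a slot of the rack, one to a slot, upright and fully down. Then push the bar in until it holds all the boards snug against the back stop, and flip the cam lever over centre until it lies fully shut. Leave the other things on the bench where they are.

Things in the scene. Friction and masses are not known exactly. Their poses are not given: they have to be found in the camera images.
- rack: fixed oak carrying rack, turned on the bench. Origin on the bench; x along the slots to the back stop, y across them to the clamp side, z up. Base x -125 to 95, y -130 to 170, 12 mm thick. Five strips (x -60 to 75, tops 37 mm up, edges rounded 5 mm) leave four slots; at x = 75 mm the face of a back stop wall, 72 mm high. The clamp collar stands at x 20 to 70, y 110 to 140 mm, 102 mm high
- bar (a joint): sliding T-bar of the rack, value in m: 0 furthest in, 0.10 drawn right back to rack -x. Crossbar 16 mm thick, 20 high, middle 60 mm up, y -85 to 137 mm, on a 16 mm rod at y = 125 mm through the collar. Its face to the slots is at rack x = -value: it touches 110 mm boards set against the back stop at 0.035. Starts clamped at 0 to 0.02. Free it slides with 2 N; clamped it only creeps if forced
- bar_grip (a point): a point on the axis of the T-bar's upright round grip (16 mm thick; top 105 mm above the bench, this point 95 mm), 28 mm to the -x side of the crossbar's middle, at rack y = 0; below 67 mm is the arm that carries it. It moves with the bar
- lever (a joint): cam lever on top of the clamp collar, rad. 0: shut, pointing to the rack's -x, 0.12 rad above level, rod clamped (the start). It swings up and over to +x, to 2.6: open, rod free, tip 145 mm above the bench. Over-centre near 0.45: nearer shut it snaps shut, from there to about 1.7 it springs open; beyond it is slack and stays open. About 2 N at the tip flips it either way
- lever_hinge (a point): the lever's hinge line, 100 mm above the bench, at rack x = 45, y = 125 mm; the hinge axis is the rack's y axis
- lever_tip (a point): middle of the lever's black grip, 80 mm from the hinge; the grip is 22 mm wide along the hinge axis, 12 mm thick and reaches from 64 to 98 mm from the hinge. It moves with the lever
- slot0 (a point): middle of the mouth of a slot of the rack, level with the strip tops 37 mm above the bench, at rack x = 7.5, y = -67.5 mm; the slot is 10.5 mm wide, 25 mm deep (floor 12 mm above the bench), 135 mm long, closed at the back by the stop, open to -x
- slot1 (a point): middle of the mouth of a slot of the rack, level with the strip tops 37 mm above the bench, at rack x = 7.5, y = -22.5 mm; the slot is 10.5 mm wide, 25 mm deep (floor 12 mm above the bench), 135 mm long, closed at the back by the stop, open to -x
- slot2 (a point): middle of the mouth of a slot of the rack, level with the strip tops 37 mm above the bench, at rack x = 7.5, y = 22.5 mm; the slot is 10.5 mm wide, 25 mm deep (floor 12 mm above the bench), 135 mm long, closed at the back by the stop, open to -x
- slot3 (a point): middle of the mouth of a slot of the rack, level with the strip tops 37 mm above the bench, at rack x = 7.5, y = 67.5 mm; the slot is 10.5 mm wide, 25 mm deep (floor 12 mm above the bench), 135 mm long, closed at the back by the stop, open to -x
- board0: thin basswood puzzle board, a rectangle 110 mm long (its x), 8 mm thick (its y), 85 mm high (its z), 50 g, all alike and the same either way round; origin in the middle of its underside. It starts upright in an oak block, its underside 10 mm above the bench. Some boards are absent (None)
- board1: thin basswood puzzle board, a rectangle 110 mm long (its x), 8 mm thick (its y), 85 mm high (its z), 50 g, all alike and the same either way round; origin in the middle of its underside. It starts upright in an oak block, its underside 10 mm above the bench. Some boards are absent (None)
- board2: thin basswood puzzle board, a rectangle 110 mm long (its x), 8 mm thick (its y), 85 mm high (its z), 50 g, all alike and the same either way round; origin in the middle of its underside. It starts upright in an oak block, its underside 10 mm above the bench. Some boards are absent (None)
- board3: thin basswood puzzle board, a rectangle 110 mm long (its x), 8 mm thick (its y), 85 mm high (its z), 50 g, all alike and the same either way round; origin in the middle of its underside. It starts upright in an oak block, its underside 10 mm above the bench. Some boards are absent (None)
- block0: loose slotted oak block, 100 mm (x) by 70 mm (y) by 30 mm high, origin in the middle of its underside, 0.6 kg; a slot 10.5 mm wide and 20 mm deep along its x, open at both ends, holds at most one board. Some blocks are empty
- block1: loose slotted oak block, 100 mm (x) by 70 mm (y) by 30 mm high, origin in the middle of its underside, 0.6 kg; a slot 10.5 mm wide and 20 mm deep along its x, open at both ends, holds at most one board. Some blocks are empty
- block2: loose slotted oak block, 100 mm (x) by 70 mm (y) by 30 mm high, origin in the middle of its underside, 0.6 kg; a slot 10.5 mm wide and 20 mm deep along its x, open at both ends, holds at most one board. Some blocks are empty
- block3: loose slotted oak block, 100 mm (x) by 70 mm (y) by 30 mm high, origin in the middle of its underside, 0.6 kg; a slot 10.5 mm wide and 20 mm deep along its x, open at both ends, holds at most one board. Some blocks are empty
- dish: porcelain dish of corner pieces, 110 mm across, 26 mm high; not part of the job, leave it where it is. Origin in the middle of its underside
- loupe: glass loupe with a wooden handle lying flat, about 145 mm long; not part of the job, leave it where it is. Origin in the middle of its underside
- clock: nickel-plated desk clock, 94 mm high; not part of the job, leave it where it is. Origin in the middle of its underside
- mug: blue mug with pencils, 72 mm across, 140 mm high with the pencils; not part of the job, leave it where it is. Origin in the middle of its underside
- glue: white glue bottle, 120 mm high; not part of the job, leave it where it is. Origin in the middle of its underside
- ruler: steel ruler lying flat, 200 mm long; not part of the job, leave it where it is. Origin in the middle of its underside
There are look-alikes about, which are no part of the job. Leave any blue or orange look-alike of the board3 alone.

How it is judged:
On the way, in this order (a step that is already met when the one before it is completed fails the run):
1. the cam lever is flipped open (beyond 1.5 rad) (value of joint lever above 1.5 rad), for 0.1 s.
2. the bar is drawn back (beyond 0.085 m) (value of joint bar above 0.085 m), for 0.1 s.
3. every board stands in a slot of the rack, fully down, with the bar still back (z of each of board0, board1, board2, board3 in the frame of rack below 0.017 m and x of board0 in the frame of rack between -0.03 and 0.03 m and y of board0 in the frame of rack between -0.076 and 0.076 m and angle between the x axis of each of board0, board1, board2, board3 and the x axis of rack, either way round below 0.12 rad and angle between each of board0, board1, board2, board3's own z axis and vertical below 0.16 rad and x of board1 in the frame of rack between -0.03 and 0.03 m and y of board1 in the frame of rack between -0.076 and 0.076 m and x of board2 in the frame of rack between -0.03 and 0.03 m and y of board2 in the frame of rack between -0.076 and 0.076 m and x of board3 in the frame of rack between -0.03 and 0.03 m and y of board3 in the frame of rack between -0.076 and 0.076 m and value of joint bar above 0.06 m), for 0.2 s.
4. the bar is pushed in snug against the boards, with the lever still open (value of joint bar between 0.029 and 0.041 m and x of board0 in the frame of rack between 0.014 and 0.03 m and x of board1 in the frame of rack between 0.014 and 0.03 m and x of board2 in the frame of rack between 0.014 and 0.03 m and x of board3 in the frame of rack between 0.014 and 0.03 m and z of each of board0, board1, board2, board3 in the frame of rack below 0.017 m and x of each of board0, board1, board2, board3 in the frame of rack above -0.03 m and y of board0 in the frame of rack between -0.076 and 0.076 m and angle between the x axis of each of board0, board1, board2, board3 and the x axis of rack, either way round below 0.12 rad and angle between each of board0, board1, board2, board3's own z axis and vertical below 0.16 rad and y of board1 in the frame of rack between -0.076 and 0.076 m and y of board2 in the frame of rack between -0.076 and 0.076 m and y of board3 in the frame of rack between -0.076 and 0.076 m and value of joint lever above 0.8 rad), for 0.1 s.
5. the cam lever is flipped shut (below 0.1 rad) (value of joint lever below 0.1 rad), for 0.2 s.
At the end, for the whole second after the job is handed in: each board in a rack slot: underside under 17 mm above the bench (slot floor 12 mm), tilt under 0.16 rad, along the slot within 0.12 rad, within 6 mm of the back stop (rack x over 14 mm), at rest; bar between 0.029 and 0.041 m; lever below 0.1 rad (z of each of board0, board1, board2, board3 in the frame of rack below 0.017 m and x of board0 in the frame of rack between -0.03 and 0.03 m and y of board0 in the frame of rack between -0.076 and 0.076 m and angle between the x axis of each of board0, board1, board2, board3 and the x axis of rack, either way round below 0.12 rad and angle between each of board0, board1, board2, board3's own z axis and vertical below 0.16 rad and x of board1 in the frame of rack between -0.03 and 0.03 m and y of board1 in the frame of rack between -0.076 and 0.076 m and x of board2 in the frame of rack between -0.03 and 0.03 m and y of board2 in the frame of rack between -0.076 and 0.076 m and x of board3 in the frame of rack between -0.03 and 0.03 m and y of board3 in the frame of rack between -0.076 and 0.076 m and value of joint bar between 0.029 and 0.041 m and x of each of board0, board1, board2, board3 in the frame of rack above 0.014 m and value of joint lever below 0.1 rad and linear speed of each of board0, board1, board2, board3 below 0.02 m/s); the robot touches nothing.
It fails at once if a bystander is shoved more than 50 mm (distance of any of dish, loupe, clock, mug, glue, ruler from where it was at the start of the episode above 0.05 m).
It fails at once if the clock, mug, dish or glue bottle is tipped over (angle between any of clock, mug, dish, glue's own z axis and vertical above 0.6 rad).
Of board0, board1, board2, board3 only 2 to 4 are there at a start; the rules pass over those that are not, and their reading is None.
At some moment in a run one of block0, block1, block2, block3 may be knocked a few centimetres aside while the robot is not near it.
It also fails if it takes over 210 s, if anything falls off the work surface, if the arm or the gripper's body presses on something with over 40 N, if the wrist force passes 120 N, or if a joint passes its speed limit or range.

## Working session

There is one attempt and no reset: what is moved stays moved. The work goes in short steps, Python scripts to look and compute and a shell command to move; the robot and the scene stay as the last step left them, time stands still between calls to the robot, and variables do not carry over. Pictures are saved under pics/ and viewed, about 12 in all and at most 16, crops included, and the job is handed in when it is done.

```bash
mkdir -p pics; ls
cat > h.py <<'E'
import numpy as np, cv2
from cell import observe, read_camera, get_calibration, hand_in, tip_reach
from scipy.spatial.transform import Rotation as R
def toolT():
    o=observe(); T=np.eye(4); T[:3,:3]=R.from_euler('xyz',o['tool_rot']).as_matrix(); T[:3,3]=o['tool_pos']; return T
def shot(name,save=None):
    c=get_calibration(name); T=c['pose'] if name!='wrist' else toolT()@np.array(c['T_tool_cam'])
    im,d=read_camera(name); f=im.shape[0]/2/np.tan(np.radians(c['vertical_fov'])/2)
    if save: cv2.imwrite('pics/'+save,im[:,:,::-1]); np.savez('pics/'+save[:-4],im=im,d=d,T=T,f=f,c=[c['cx'],c['cy']])
    return im,d,np.array(T),f,(c['cx'],c['cy'])
def load(n):
    z=np.load('pics/'+n+'.npz'); return z['im'],z['d'],z['T'],float(z['f']),z['c']
def cloud(s):
    im,d,T,f,c=s; v,u=np.indices(d.shape); P=np.stack([(u-c[0])/f*d,(v-c[1])/f*d,d],-1)
    W=P@T[:3,:3].T+T[:3,3]; W[d==0]=np.nan; return W
def ray(s,u,v,z):
    im,d,T,f,c=s; r=T[:3,:3]@np.array([(u-c[0])/f,(v-c[1])/f,1]); return T[:3,3]+r*(z-T[2,3])/r[2]
E
python3 - <<'E'
from h import *
print(observe(),tip_reach if not callable(tip_reach) else tip_reach())
for n in('scene','top'):
    s=shot(n,n+'0.png'); print(n,s[2].round(3),s[3],s[4],(s[1]==0).mean())
print(get_calibration('wrist'))
a,b=[cv2.imread(f'pics/{n}0.png') for n in('scene','top')]
cv2.imwrite('pics/both.png',cv2.resize(a,(800,600)));cv2.imwrite('pics/topb.png',cv2.resize(b,(800,600)))
E
```

```text
pics
{'time': 0.0, 'qpos': array([ 1.08599004e+00,  3.42732077e-01,  1.52499636e+00, -1.36416340e-05,
        1.27540013e+00, -1.45995180e-01]), 'qvel': array([-3.88654248e-05,  1.51938474e-03,  8.31568836e-04,  2.10378135e-03,
       -1.25960645e-03,  9.15602238e-04]), 'joint_efforts': array([-3.04554296e-04, -4.31236446e+01, -2.44223696e+01,  7.18862540e-02,
        5.56028215e-02, -1.12452753e-04]), 'tool_pos': array([0.17430243, 0.49483822, 0.25104729]), 'tool_rot': array([-1.7082986 ,  1.56926036, -2.04710573]), 'contact_force': array([ 0.57154024,  0.43749292, -1.01540202]), 'torque': array([ 0.00281053, -0.0106588 ,  0.0255168 ]), 'opening': 0.09147824966349832} 0.025
scene [[ 0.176  0.725 -0.666  1.512]
 [ 0.984 -0.117  0.132 -0.208]
 [ 0.017 -0.679 -0.734  1.106]
 [ 0.     0.     0.     1.   ]] 449.71518568184143 (251.1371467756794, 195.71158058052507) 0.003962198893229167
top [[ 0.005 -0.991  0.132  0.383]
 [-1.    -0.007 -0.02  -0.017]
 [ 0.021 -0.132 -0.991  1.308]
 [ 0.     0.     0.     1.   ]] 420.9044472010863 (255.09217008244815, 185.6649094663951) 0.004063924153645833
{'vertical_fov': 66.82005208248229, 'cx': 253.90922965040838, 'cy': 188.13549961469457, 'T_tool_cam': array([[-1.91162370e-03, -2.47092403e-01,  9.68990036e-01,
        -1.33668475e-01],
       [ 9.99998101e-01, -1.05888182e-04,  1.94579494e-03,
         7.78385185e-04],
       [-3.78186554e-04,  9.68991916e-01,  2.47092136e-01,
        -6.70057908e-02],
       [ 0.00000000e+00,  0.00000000e+00,  0.00000000e+00,
         1.00000000e+00]])}
```

View pics/topb.png

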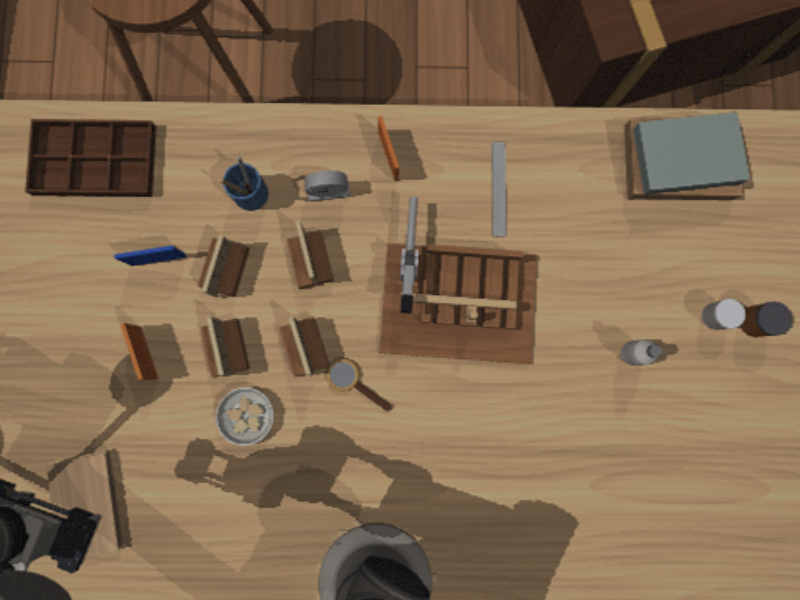

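View pics/both.png

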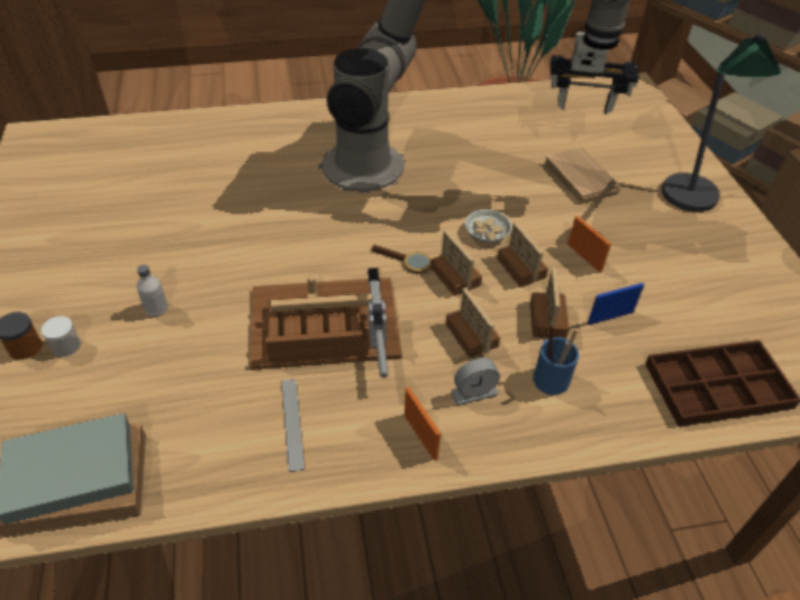

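Four beige boards stand in four blocks, at top-view pixels (scaled by 1.56) (215,262), (303,250), (212,345) and (292,345). The orange look-alikes at (388,148) and (140,350) and the blue one at (150,255) have no block, so they are excluded. The rack is centred near (460,300) with its back stop away from the robot, and the black lever grip is at (407,300). Next I measure from the depth image.

```bash
cat > meas.py <<'E'
from h import *
def boards(s,verbose=True):
    im,d,T,f,c=s; W=cloud(s); hsv=cv2.cvtColor(im,cv2.COLOR_RGB2HSV)
    m=(W[...,2]>.082)&(W[...,2]<.104)&(W[...,0]>.3)&(W[...,0]<.75)&(W[...,1]>.08)&(W[...,1]<.5)
    m&=(hsv[...,1]<120)
    n,l,st,ce=cv2.connectedComponentsWithStats(m.astype(np.uint8),connectivity=8)
    out=[]
    for i in range(1,n):
        if st[i,4]<15: continue
        P=W[l==i]; q=P[:,:2].mean(0); A=P[:,:2]-q; w,V=np.linalg.eigh(A.T@A/len(A)); a=V[:,1]; a=a*np.sign(a[0])
        t=A@a; mid=q+a*(t.max()+t.min())/2
        out.append((mid,np.degrees(np.arctan2(a[1],a[0]))))
        if verbose: print('px',ce[i].round(0),st[i,4],'mid',mid.round(4),'len',round(np.ptp(t),3),'sd',w[0]**.5,'yaw',out[-1][1].round(1),'z',np.median(P[:,2]).round(3))
    return out
E
python3 - <<'E'
from meas import *
s=load('top0');boards(s)
im,d,T,f,c=s;W=cloud(s)
# rack base: z .012 plate
hsv=cv2.cvtColor(im,cv2.COLOR_RGB2HSV)
roi=(W[...,0]>.28)&(W[...,0]<.75)&(W[...,1]>-.3)&(W[...,1]<.1)
z=W[...,2]
print('hist',np.histogram(z[roi],bins=np.arange(-.01,.16,.01)))
m=(roi&(z>.006)).astype(np.uint8); m=cv2.morphologyEx(m,cv2.MORPH_OPEN,np.ones((5,5)))
n,l,st,ce=cv2.connectedComponentsWithStats(m);i=1+st[1:,4].argmax();P=W[l==i]
low=P[(P[:,2]<.02)];h=cv2.minAreaRect(low[:,:2].astype(np.float32)*1000);print('base rect',h)
for lo,hi in((.03,.042),(.062,.08),(.05,.062),(.09,.12)):
    mm=(l==i)&(z>lo)&(z<hi);n2,l2,s2,c2=cv2.connectedComponentsWithStats(mm.astype(np.uint8))
    for k in range(1,n2):
        if s2[k,4]>12:
            Q=W[l2==k];print(lo,hi,s2[k],cv2.minAreaRect(Q[:,:2].astype(np.float32)*1000),np.median(Q[:,2]).round(3))
tt=toolT();print(tt[:3].round(3))
cv2.imwrite('pics/crop.png',cv2.resize(im[125:260,120:360,::-1],None,fx=3.3,fy=3.3,interpolation=cv2.INTER_CUBIC))
E
```

```text
px [157. 124.] 49 mid [0.7284 0.254 ] len 0.066 sd 0.007696497988029431 yaw -77.7 z 0.089
px [206. 118.] 37 mid [0.7478 0.1052] len 0.044 sd 0.0013075532759256297 yaw -86.7 z 0.089
px [195. 159.] 118 mid [0.6219 0.1354] len 0.109 sd 0.002549895566564249 yaw 15.0 z 0.094
px [137. 168.] 151 mid [0.5935 0.3047] len 0.11 sd 0.0028375231986389905 yaw -15.0 z 0.093
px [138. 221.] 148 mid [0.4414 0.2945] len 0.11 sd 0.0027379018588002276 yaw 14.4 z 0.094
px [192. 221.] 128 mid [0.4417 0.1403] len 0.11 sd 0.0025785996154821383 yaw 18.9 z 0.094
hist (array([5866, 6948, 3074,  147, 1603,  211,   86,  507,  399,   17,   47,
        161,  126,    3,    0,    0]), array([-0.01,  0.  ,  0.01,  0.02,  0.03,  0.04,  0.05,  0.06,  0.07,
        0.08,  0.09,  0.1 ,  0.11,  0.12,  0.13,  0.14,  0.15]))
base rect ((532.7153930664062, -158.97702026367188), (294.2637634277344, 220.44277954101562), 86.1224594116211)
0.03 0.042 [271 162  10  26 174] ((587.5279541015625, -102.15996551513672), (22.590845108032227, 80.06187438964844), 83.3698959350586) 0.036
0.03 0.042 [281 162  14  27 286] ((584.8104248046875
[... 1310 characters left out ...]
1683959960938), 85.89447784423828) 0.067
0.062 0.08 [274 156  62   9 270] ((626.3978271484375, -188.34347534179688), (182.89755249023438, 13.473711967468262), 85.98875427246094) 0.072
0.062 0.08 [264 187  67  19 397] ((514.943603515625, -165.36123657226562), (198.2906036376953, 46.176536560058594), 86.21336364746094) 0.069
0.09 0.12 [257 159  11  42 303] ((562.4810791015625, -59.71112823486328), (29.332517623901367, 122.56423950195312), 88.68788146972656) 0.109
0.09 0.12 [300 199   6   5  26] ((500.4181823730469, -178.2404327392578), (12.715238571166992, 12.729592323303223), 83.59236145019531) 0.104
[[-0.001  0.332  0.943  0.174]
 [-0.001  0.943 -0.332  0.495]
 [-1.    -0.001 -0.     0.251]]
```

View pics/crop.png

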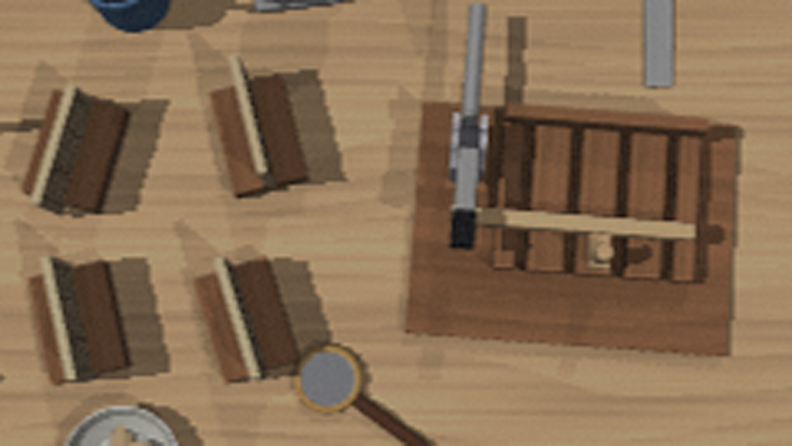

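```bash
cat >> h.py <<'E'
YAW=-3.95; O=np.array([.5462,-.1818])
def rk(x,y):  # rack mm -> world xy m
    a=np.radians(YAW); return O+np.array([[np.cos(a),-np.sin(a)],[np.sin(a),np.cos(a)]])@np.array([x,y])/1000
def go(xy,z,yaw=None,pts=None):
    """grasp-point target (world), jaw-axis normal yaw (deg, tool z heading) -> units"""
    T=toolT(); cur=np.degrees(np.arctan2(T[1,2],T[0,2])); 
    if yaw is None: yaw=YAW
    d=T[:3,:3].T@(np.array([xy[0],xy[1],z+.006])-T[:3,3]); dy=(yaw-cur+90)%180-90
    print('t',(d/.04).round(3),'roll',round(-dy/10,3),'cur grasp',T[:3,3].round(4),'heading',cur.round(2))
def inrack(p):
    a=np.radians(YAW); M=np.array([[np.cos(a),-np.sin(a)],[np.sin(a),np.cos(a)]]); return M.T@(np.array(p[:2])-O)*1000
E
python3 - <<'E'
from h import *
import h
s=load('top0');W=cloud(s)
for y in(-178,-143): pass
im=s[0];v=W[185:205,250:272];k=im[185:205,250:272].max(-1)<45
P=v[k];P=P[P[:,2]>.09];print('black grip',P.mean(0).round(4),np.ptp(P,0).round(3),len(P),inrack(P.mean(0)))
print(rk(-34.4,125)); go(rk(-34.4,125),.2)
E
```

```text
black grip [ 0.5181 -0.0542  0.1155] [0.03  0.017 0.01 ] 69 [-36.82782684 125.38626648]
[ 0.52049245 -0.05472726]
t [  1.139 -10.081  12.73 ] roll -1.546 cur grasp [0.1743 0.4949 0.2511] heading -19.41
```

```bash
python3 -m crank '[{"fingers":1,"ty":-1,"tz":1.3},{"fingers":1,"ty":-2,"tz":2.6},{"fingers":1,"ty":-3,"tz":3.9},{"fingers":1,"ty":-4,"tz":5.2},{"fingers":1,"ty":-5,"tz":6.5},{"fingers":0.2,"ty":-6,"tz":7.7},{"fingers":0.2,"ty":-7,"tz":8.9},{"fingers":0.2,"ty":-8,"tz":10.2}]' 20
python3 -m crank '[{"fingers":0.2,"ty":-1,"tz":1.3,"roll":-0.5},{"fingers":0.2,"ty":-2.08,"tz":2.53,"roll":-1.2},{"fingers":0.2,"ty":-2.08,"tz":2.53,"roll":-1.55},{"fingers":0.2,"ty":-2.08,"tz":2.53,"roll":-1.55},{"fingers":0.2,"ty":-2.08,"tz":2.53,"roll":-1.55},{"fingers":0.2,"ty":-2.08,"tz":2.53,"roll":-1.55},{"fingers":0.2,"ty":-2.08,"tz":2.53,"roll":-1.55},{"fingers":0.2,"ty":-2.08,"tz":2.53,"roll":-1.55}]'
python3 - <<'E'
from h import *
s=shot('wrist','w1.png');W=cloud(s);im=s[0]
k=(im.max(-1)<45)&(W[...,2]>.1)&(W[...,2]<.13);
n,l,st,ce=cv2.connectedComponentsWithStats(k.astype(np.uint8))
for i in range(1,n):
    if st[i,4]>200:
        P=W[l==i];print(st[i],ce[i],P.mean(0).round(4),np.ptp(P,0).round(3),inrack(P.mean(0)).round(1))
go(rk(-34.4,125),.1096)
E
```

```text
t [  3.399 -10.08   12.73 ] roll -1.546 cur grasp [0.1743 0.4949 0.2512] heading -19.41invalid input at $[0]: expected keys fingers, tx, ty, tz, roll
invalid input at $[0]: expected keys fingers, tx, ty, tz, roll
```

View pics/w1.png

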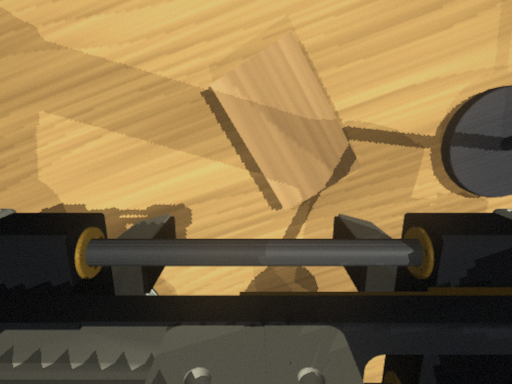

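The call was refused because every row needs all five keys, so the arm hasn't moved. The wrist view still shows the bare bench.

```bash
python3 -m crank '[{"fingers":1,"tx":0,"ty":-1,"tz":1.3,"roll":0},{"fingers":1,"tx":0,"ty":-2,"tz":2.6,"roll":0},{"fingers":1,"tx":0,"ty":-3,"tz":3.9,"roll":0},{"fingers":1,"tx":0,"ty":-4,"tz":5.2,"roll":0},{"fingers":1,"tx":0,"ty":-5,"tz":6.5,"roll":0},{"fingers":0.2,"tx":0,"ty":-6,"tz":7.7,"roll":0},{"fingers":0.2,"tx":0,"ty":-7,"tz":8.9,"roll":0},{"fingers":0.2,"tx":0,"ty":-8,"tz":10.2,"roll":0}]' 20
python3 -m crank '[{"fingers":0.2,"tx":0,"ty":-1,"tz":1.3,"roll":-0.5},{"fingers":0.2,"tx":0,"ty":-2.08,"tz":2.53,"roll":-1.2},{"fingers":0.2,"tx":0,"ty":-2.08,"tz":2.53,"roll":-1.55},{"fingers":0.2,"tx":0,"ty":-2.08,"tz":2.53,"roll":-1.55},{"fingers":0.2,"tx":0,"ty":-2.08,"tz":2.53,"roll":-1.55},{"fingers":0.2,"tx":0,"ty":-2.08,"tz":2.53,"roll":-1.55},{"fingers":0.2,"tx":0,"ty":-2.08,"tz":2.53,"roll":-1.55},{"fingers":0.2,"tx":0,"ty":-2.08,"tz":2.53,"roll":-1.55}]'
python3 - <<'E'
from h import *
s=shot('wrist','w2.png');W=cloud(s);im=s[0]
k=(im.max(-1)<60)&(W[...,2]>.1)&(W[...,2]<.13);
n,l,st,ce=cv2.connectedComponentsWithStats(k.astype(np.uint8))
for i in range(1,n):
    if st[i,4]>200:
        P=W[l==i];print(st[i],ce[i],P.mean(0).round(4),np.ptp(P,0).round(3),inrack(P.mean(0)).round(1))
go(rk(-34.4,125),.1096)
E
```

```text
time: 1.15
tool_pos: [0.4435, 0.0715, 0.2518]
tool_rot: [1.22, 1.57, 0.88]
contact_force: [0.8, 0.8, -0.1]
opening: 0.0664
time: 2.15
tool_pos: [0.5106, -0.0383, 0.2518]
tool_rot: [0.296, 1.571, 0.228]
contact_force: [-0.8, -0.2, 0.8]
opening: 0.0552
t [ 3.405 -0.39   0.272] roll 0.006 cur grasp [ 0.5107 -0.0384  0.2518] heading -3.89
```

View pics/w2.png

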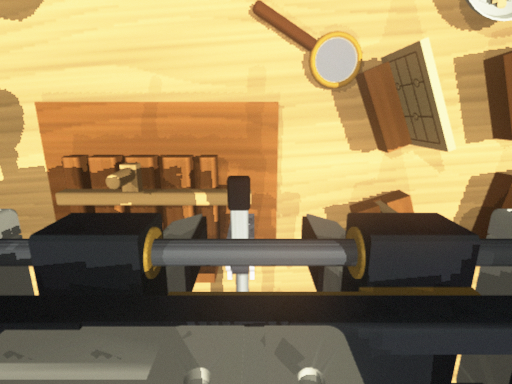

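The wrist view shows the black lever grip at about (239,190), between the jaws' lines. The bar grip is at (122,178) and the loupe at (335,60). Next: align and go down.

```bash
python3 - <<'E'
from h import *
s=load('w2');p=ray(s,239,190,.1156);print(p,inrack(p))
E
python3 -m crank '[{"fingers":0.2,"tx":0,"ty":-0.39,"tz":0.27,"roll":0},{"fingers":0.2,"tx":0.5,"ty":-0.39,"tz":0.27,"roll":0},{"fingers":0.2,"tx":1.4,"ty":-0.39,"tz":0.27,"roll":0},{"fingers":0.2,"tx":2.4,"ty":-0.39,"tz":0.27,"roll":0},{"fingers":0.2,"tx":3.1,"ty":-0.39,"tz":0.27,"roll":0},{"fingers":0.2,"tx":3.4,"ty":-0.39,"tz":0.27,"roll":0},{"fingers":0.2,"tx":3.4,"ty":-0.39,"tz":0.27,"roll":0},{"fingers":0.2,"tx":3.4,"ty":-0.39,"tz":0.27,"roll":0}]'
python3 - <<'E'
from h import *
go(rk(-34.4,125),.1096)
E
```

```text
[ 0.51385791 -0.05132428  0.1156    ] [-41.25320279 127.9378664 ]
time: 3.2
tool_pos: [0.5213, -0.0554, 0.1168]
tool_rot: [-0.167, 1.569, -0.235]
contact_force: [-0.2, -0.5, 0.3]
opening: 0.0554
t [ 0.031  0.016 -0.022] roll 0.003 cur grasp [ 0.5213 -0.0554  0.1168] heading -3.92
```

```bash
python3 -m crank '[{"fingers":-0.6,"tx":0,"ty":0,"tz":0,"roll":0},{"fingers":-0.7,"tx":0,"ty":0,"tz":0,"roll":0},{"fingers":-0.7,"tx":0,"ty":0,"tz":0,"roll":0},{"fingers":-0.7,"tx":0,"ty":0,"tz":0,"roll":0},{"fingers":-0.7,"tx":-0.2,"ty":0,"tz":0.04,"roll":0},{"fingers":-0.7,"tx":-0.4,"ty":0,"tz":0.1,"roll":0},{"fingers":-0.7,"tx":-0.58,"ty":0,"tz":0.16,"roll":0},{"fingers":-0.7,"tx":-0.58,"ty":0,"tz":0.16,"roll":0}]' 12
```

```text
time: 4.2
tool_pos: [0.5269, -0.0549, 0.14]
tool_rot: [1.329, 1.57, 1.261]
contact_force: [-1.5, 7.1, 0.2]
opening: 0.0223
```

```bash
python3 -m crank '[{"fingers":-0.7,"tx":-0.26,"ty":0,"tz":0.12,"roll":0},{"fingers":-0.7,"tx":-0.5,"ty":0,"tz":0.32,"roll":0},{"fingers":-0.7,"tx":-0.88,"ty":0,"tz":0.78,"roll":0},{"fingers":-0.7,"tx":-1.12,"ty":0,"tz":1.33,"roll":0},{"fingers":-0.7,"tx":-1.18,"ty":0,"tz":1.92,"roll":0},{"fingers":-0.7,"tx":-1.06,"ty":0,"tz":2.51,"roll":0},{"fingers":-0.7,"tx":-0.77,"ty":0,"tz":3.04,"roll":0},{"fingers":-0.7,"tx":-0.42,"ty":0,"tz":3.39,"roll":0}]'
python3 -m crank '[{"fingers":-0.7,"tx":0,"ty":0,"tz":0,"roll":0},{"fingers":0,"tx":0,"ty":0,"tz":0,"roll":0},{"fingers":0.2,"tx":0,"ty":0,"tz":0,"roll":0},{"fingers":0.2,"tx":-0.2,"ty":0,"tz":0,"roll":0},{"fingers":0.2,"tx":-1,"ty":0,"tz":0,"roll":0},{"fingers":0.2,"tx":-2,"ty":0,"tz":0,"roll":0},{"fingers":0.2,"tx":-2,"ty":-2,"tz":-1,"roll":0},{"fingers":0.2,"tx":-2,"ty":-3,"tz":-3,"roll":0}]'
python3 - <<'E'
from h import *
s=shot('top','t1.png');W=cloud(s)
a=W[115:215,248:285];z=a[...,2];P=a[(z>.115)&(z<.16)];print(len(P),[ (inrack(p).round(0),p[2].round(3)) for p in P[::max(1,len(P)//10)]])
print(observe()['contact_force'].round(1)); go(rk(-46,0),.093)
# bar grip
m=(W[...,2]>.096)&(W[...,2]<.112);
B=[p for p in W[m] if abs(inrack(p)[1])<15 and -150<inrack(p)[0]<-30];print(len(B),inrack(np.mean(B,0)) if B else None)
E
```

```text
time: 5.2
tool_pos: [0.6674, -0.0645, 0.1606]
tool_rot: [-0.018, 1.557, -0.086]
contact_force: [8.8, 5.6, 10.8]
opening: 0.0218
time: 6.2
tool_pos: [0.5764, -0.1528, 0.2363]
tool_rot: [-0.753, 1.568, -0.821]
contact_force: [0.0, -0.4, -0.5]
opening: 0.0551
76 [(array([ 88., 135.]), np.float64(0.154)), (array([ 82., 132.]), np.float64(0.156)), (array([ 81., 126.]), np.float64(0.152)), (array([ 79., 120.]), np.float64(0.15)), (array([ 74., 125.]), np.float64(0.141)), (array([ 69., 130.]), np.float64(0.136)), (array([ 68., 124.]), np.float64(0.13)), (array([ 62., 133.]), np.float64(0.126)), (array([ 60., 127.]), np.float64(0.127)), (array([ 57., 121.]), np.float64(0.128)), (array([ 53., 126.]), np.float64(0.119))]
[-3.  -2.8 -0.2]
t [ 3.409 -0.71  -1.624] roll -0.013 cur grasp [ 0.5683 -0.1548  0.2347] heading -4.08
0 None
```

```bash
python3 -m crank '[{"fingers":0.2,"tx":0,"ty":-0.35,"tz":-0.8,"roll":0},{"fingers":0.2,"tx":0,"ty":-0.71,"tz":-1.62,"roll":0},{"fingers":0.2,"tx":0,"ty":-0.71,"tz":-1.62,"roll":0},{"fingers":0.2,"tx":0,"ty":-0.71,"tz":-1.62,"roll":0},{"fingers":0.2,"tx":0,"ty":-0.71,"tz":-1.62,"roll":0},{"fingers":0.2,"tx":0,"ty":-0.71,"tz":-1.62,"roll":0},{"fingers":0.2,"tx":0,"ty":-0.71,"tz":-1.62,"roll":0},{"fingers":0.2,"tx":0,"ty":-0.71,"tz":-1.62,"roll":0}]'
python3 - <<'E'
from h import *
s=shot('wrist','w3.png');W=cloud(s)
m=(W[...,2]>.1)&(W[...,2]<.112); B=np.array([p for p in W[m] if abs(inrack(p)[1])<25 and -150<inrack(p)[0]<-20])
print(len(B),inrack(B.mean(0)) if len(B) else 0); go(rk(-46,0),.095)
E
```

```text
time: 7.25
tool_pos: [0.5103, -0.1744, 0.2356]
tool_rot: [2.393, 1.571, 2.325]
contact_force: [-0.3, 0.1, 0.7]
opening: 0.0551
217 [-47.19674705   1.68073605]
t [ 3.366 -0.12  -0.242] roll 0.005 cur grasp [ 0.5103 -0.1745  0.2356] heading -3.9
```

```bash
python3 -m crank '[{"fingers":0.2,"tx":0,"ty":-0.1,"tz":-0.25,"roll":0},{"fingers":0.2,"tx":1,"ty":-0.1,"tz":-0.25,"roll":0},{"fingers":0.2,"tx":2,"ty":-0.1,"tz":-0.25,"roll":0},{"fingers":0.2,"tx":3,"ty":-0.1,"tz":-0.25,"roll":0},{"fingers":0.2,"tx":3.36,"ty":-0.1,"tz":-0.25,"roll":0},{"fingers":0.2,"tx":3.36,"ty":-0.1,"tz":-0.25,"roll":0},{"fingers":-0.8,"tx":3.36,"ty":-0.1,"tz":-0.25,"roll":0},{"fingers":-0.8,"tx":3.36,"ty":-0.1,"tz":-0.25,"roll":0}]' 25
python3 -m crank '[{"fingers":-0.8,"tx":0,"ty":0,"tz":0,"roll":0},{"fingers":-0.8,"tx":0,"ty":0,"tz":0,"roll":0},{"fingers":-0.8,"tx":0,"ty":0,"tz":-0.4,"roll":0},{"fingers":-0.8,"tx":0,"ty":0,"tz":-0.9,"roll":0},{"fingers":-0.8,"tx":0,"ty":0,"tz":-1.4,"roll":0},{"fingers":-0.8,"tx":0,"ty":0,"tz":-1.9,"roll":0},{"fingers":-0.8,"tx":0,"ty":0,"tz":-2.2,"roll":0},{"fingers":-0.8,"tx":0,"ty":0,"tz":-2.2,"roll":0}]'
python3 - <<'E'
from h import *
T=toolT();print(inrack(T[:2,3]))
E
```

```text
time: 8.3
tool_pos: [0.5007, -0.1783, 0.1027]
tool_rot: [-0.4, 1.568, -0.468]
contact_force: [0.5, 0.4, 0.1]
opening: 0.0398
time: 9.3
tool_pos: [0.4116, -0.1721, 0.1018]
tool_rot: [-1.922, 1.57, -1.991]
contact_force: [-1.1, -0.1, 3.9]
opening: 0.0153
[-134.91973738    0.4004337 ]
```

```bash
python3 -m crank '[{"fingers":0,"tx":0,"ty":0,"tz":0,"roll":0},{"fingers":0.1,"tx":0,"ty":0,"tz":0,"roll":0},{"fingers":0.1,"tx":0,"ty":0,"tz":0,"roll":0},{"fingers":0.1,"tx":-1,"ty":0,"tz":0,"roll":0},{"fingers":0.1,"tx":-2,"ty":0,"tz":0,"roll":0},{"fingers":0.1,"tx":-3,"ty":0,"tz":0,"roll":0},{"fingers":0.1,"tx":-3.5,"ty":1.5,"tz":0,"roll":0},{"fingers":0.1,"tx":-3.5,"ty":2.5,"tz":0,"roll":0}]'
python3 - <<'E'
from meas import *
s=shot('top','t2.png');bs=boards(s)
for p,y in bs: go(p,.082,y)
W=cloud(s);m=(W[...,2]>.098)&(W[...,2]<.112);B=np.array([p for p in W[m] if abs(inrack(p)[1])<15 and -160<inrack(p)[0]<-30]);print(len(B),inrack(B.mean(0)) if len(B) else 0)
E
```

```text
time: 10.3
tool_pos: [0.4196, -0.0709, 0.2428]
tool_rot: [-0.125, 1.568, -0.194]
contact_force: [1.1, -0.3, -0.0]
opening: 0.0507
px [158. 124.] 45 mid [0.7278 0.2496] len 0.061 sd 0.006183029769230965 yaw -70.5 z 0.089
px [205. 118.] 29 mid [0.7479 0.1067] len 0.048 sd 0.0014313688850381568 yaw -87.2 z 0.088
px [195. 159.] 117 mid [0.6234 0.1358] len 0.111 sd 0.00255909672038256 yaw 14.9 z 0.095
px [137. 168.] 152 mid [0.594  0.3045] len 0.111 sd 0.002878397831602616 yaw -14.7 z 0.094
px [138. 221.] 148 mid [0.4415 0.2944] len 0.11 sd 0.0027797893546507376 yaw 14.4 z 0.094
px [192. 221.] 128 mid [0.4417 0.1403] len 0.11 sd 0.002560354238862344 yaw 18.9 z 0.094
t [3.881 8.409 7.171] roll 6.669 cur grasp [ 0.4188 -0.0671  0.242 ] heading -3.85
t [3.873 4.878 7.911] roll 8.335 cur grasp [ 0.4188 -0.0671  0.242 ] heading -3.85
t [3.871 5.394 4.757] roll -1.88 cur grasp [ 0.4188 -0.0671  0.242 ] heading -3.85
t [3.88  9.554 3.74 ] roll 1.089 cur grasp [ 0.4188 -0.0671  0.242 ] heading -3.85
t [ 3.875  9.046 -0.046] roll -1.825 cur grasp [ 0.4188 -0.0671  0.242 ] heading -3.85
t [3.865 5.202 0.219] roll -2.275 cur grasp [ 0.4188 -0.0671  0.242 ] heading -3.85
0 0
```

```bash
python3 -m crank '[{"fingers":0.1,"tx":0,"ty":1.3,"tz":0.1,"roll":-0.8},{"fingers":0.1,"tx":0,"ty":2.6,"tz":0.2,"roll":-1.6},{"fingers":0.1,"tx":0,"ty":3.9,"tz":0.22,"roll":-2.28},{"fingers":0.1,"tx":0,"ty":5.1,"tz":0.22,"roll":-2.28},{"fingers":0.1,"tx":0,"ty":5.1,"tz":0.22,"roll":-2.28},{"fingers":0.1,"tx":0,"ty":5.1,"tz":0.22,"roll":-2.28},{"fingers":0.1,"tx":0,"ty":5.1,"tz":0.22,"roll":-2.28},{"fingers":0.1,"tx":0,"ty":5.1,"tz":0.22,"roll":-2.28}]'
python3 - <<'E'
from meas import *
go((.4417,.1403),.082,18.9)
s=shot('wrist','w4.png');print('wrist:');boards(s)
E
```

```text
time: 11.35
tool_pos: [0.4418, 0.1298, 0.2414]
tool_rot: [-0.496, 1.571, -0.168]
contact_force: [-0.5, 0.2, -0.7]
opening: 0.0508
t [3.834 0.248 0.082] roll -0.011 cur grasp [0.4418 0.1298 0.2414] heading 18.79
wrist:
px [266. 182.] 908 mid [0.4405 0.1434] len 0.109 sd 0.0023827783788968183 yaw 19.0 z 0.096
px [415. 197.] 298 mid [0.4027 0.2881] len 0.033 sd 0.0025107412460605247 yaw 13.3 z 0.096
px [211. 288.] 56 mid [0.5701 0.1268] len 0.011 sd 0.0015568484734621501 yaw 73.5 z 0.092
```

```bash
python3 -m crank '[{"fingers":0.1,"tx":0.3,"ty":0.28,"tz":0.07,"roll":0},{"fingers":0.1,"tx":1.5,"ty":0.28,"tz":0.07,"roll":0},{"fingers":0.1,"tx":2.7,"ty":0.28,"tz":0.07,"roll":0},{"fingers":0.1,"tx":3.5,"ty":0.28,"tz":0.07,"roll":0},{"fingers":0.1,"tx":3.83,"ty":0.28,"tz":0.07,"roll":0},{"fingers":0.1,"tx":3.83,"ty":0.28,"tz":0.07,"roll":0},{"fingers":-0.9,"tx":3.83,"ty":0.28,"tz":0.07,"roll":0},{"fingers":-0.9,"tx":3.83,"ty":0.28,"tz":0.07,"roll":0}]' 25
python3 -m crank '[{"fingers":-0.9,"tx":0,"ty":0,"tz":0,"roll":0},{"fingers":-0.9,"tx":0,"ty":0,"tz":0,"roll":0},{"fingers":-0.9,"tx":0,"ty":0,"tz":0,"roll":0},{"fingers":-0.9,"tx":-0.5,"ty":0,"tz":0,"roll":0},{"fingers":-0.9,"tx":-1.5,"ty":0,"tz":0,"roll":0},{"fingers":-0.9,"tx":-2.5,"ty":0,"tz":0,"roll":0},{"fingers":-0.9,"tx":-3.3,"ty":0,"tz":0,"roll":0},{"fingers":-0.9,"tx":-3.3,"ty":0,"tz":0,"roll":0}]'
python3 - <<'E'
from h import *
go(rk(12,-67.5),.215)
E
```

```text
time: 12.4
tool_pos: [0.4414, 0.1424, 0.0892]
tool_rot: [-0.146, 1.568, 0.183]
contact_force: [0.1, 0.4, -0.8]
opening: 0.0355
time: 13.4
tool_pos: [0.4418, 0.1425, 0.2222]
tool_rot: [-0.17, 1.566, 0.16]
contact_force: [0.5, 0.0, -0.7]
opening: 0.008
t [  0.037 -10.187  -0.534] roll 2.284 cur grasp [0.4418 0.1425 0.2222] heading 18.89
```

```bash
python3 -m crank '[{"fingers":-0.9,"tx":0,"ty":-1.3,"tz":0,"roll":0.5},{"fingers":-0.9,"tx":0,"ty":-2.6,"tz":0,"roll":1.2},{"fingers":-0.9,"tx":0,"ty":-3.9,"tz":-0.2,"roll":1.9},{"fingers":-0.9,"tx":0,"ty":-5.2,"tz":-0.3,"roll":2.28},{"fingers":-0.9,"tx":0,"ty":-6.5,"tz":-0.4,"roll":2.28},{"fingers":-0.9,"tx":0,"ty":-7.8,"tz":-0.5,"roll":2.28},{"fingers":-0.9,"tx":0,"ty":-9.1,"tz":-0.53,"roll":2.28},{"fingers":-0.9,"tx":0,"ty":-10.18,"tz":-0.53,"roll":2.28}]'
python3 - <<'E'
from h import *
go(rk(12,-67.5),.215)
s=shot('wrist','w5.png')
E
```

```text
time: 14.4
tool_pos: [0.5521, -0.2516, 0.2181]
tool_rot: [2.627, 1.568, 2.557]
contact_force: [0.5, -0.4, -0.9]
opening: 0.0078
t [-0.073  0.044  0.032] roll -0.002 cur grasp [ 0.5521 -0.2516  0.2181] heading -3.97
```

View pics/w5.png

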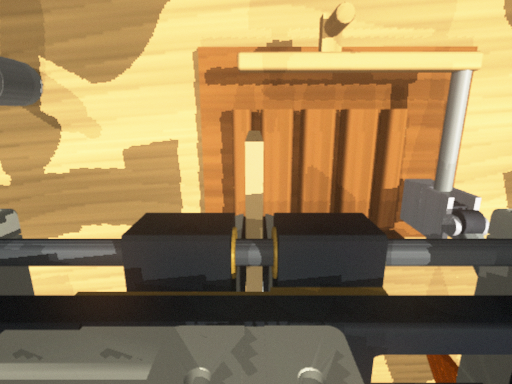

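The view shows the bar drawn fully back, with the board (gripped, column about 254) above slot0. I'll check the slot positions and the board in the wrist cloud.

```bash
cat > slots.py <<'E'
from h import *
def slots(s):
    W=cloud(s); A=np.radians(YAW); M=np.array([[np.cos(A),-np.sin(A)],[np.sin(A),np.cos(A)]])
    xy=((W[...,:2]-O)@M)*1000; z=W[...,2]
    for lo,hi in((-58,-52),(-48,-40),(-36,-28)):
        m=(z>.0345)&(z<.042)&(xy[...,0]>lo)&(xy[...,0]<hi)&(abs(xy[...,1])<100); y=np.sort(xy[...,1][m])
        if len(y)<20: print(lo,'few'); continue
        g=np.where(np.diff(y)>4)[0]; print('x',lo,hi,'gaps',[(y[i].round(1),y[i+1].round(1)) for i in g])
    m=(z>.14)&(z<.235)&(abs(xy[...,0])<90)&(abs(xy[...,1])<110)&(s[0].min(-1)>90)&(np.indices(z.shape)[0]<212); Q=xy[m]
    T=toolT();t=inrack(T[:3,3])
    if len(Q)>20: print('held',len(Q),'fit y=a+bx',np.polyfit(Q[:,0],Q[:,1],1),'x',Q[:,0].min().round(1),Q[:,0].max().round(1),'ymid',np.median(Q[:,1]).round(1))
    print('tcp rack',t.round(1))
if __name__=='__main__':
    import sys; slots(shot('wrist') if len(sys.argv)<2 else load(sys.argv[1]))
E
python3 slots.py w5
```

```text
x -58 -52 gaps [(np.float64(-71.5), np.float64(-59.9)), (np.float64(-27.1), np.float64(-15.6)), (np.float64(18.3), np.float64(29.6)), (np.float64(63.0), np.float64(74.2))]
x -48 -40 gaps [(np.float64(-71.5), np.float64(-59.9)), (np.float64(-26.7), np.float64(-15.2)), (np.float64(18.0), np.float64(29.5)), (np.float64(62.6), np.float64(74.1))]
x -36 -28 gaps [(np.float64(-75.8), np.float64(-59.8)), (np.float64(-26.3), np.float64(-15.5)), (np.float64(17.8), np.float64(29.3)), (np.float64(63.1), np.float64(74.0))]
held 1238 fit y=a+bx [ 4.53478051e-03 -6.80876614e+01] x -44.6 -12.5 ymid -68.0
tcp rack [ 12.1 -74. ]
```

```bash
python3 -m crank '[{"fingers":-0.9,"tx":0,"ty":0,"tz":0,"roll":0},{"fingers":-0.9,"tx":0,"ty":0,"tz":0,"roll":0},{"fingers":-0.9,"tx":0,"ty":0,"tz":0,"roll":0},{"fingers":-0.9,"tx":0,"ty":0,"tz":0,"roll":0},{"fingers":-0.9,"tx":0,"ty":0,"tz":0,"roll":0},{"fingers":-0.9,"tx":0,"ty":0,"tz":0,"roll":0},{"fingers":-0.9,"tx":0,"ty":0,"tz":0,"roll":0},{"fingers":-0.9,"tx":0,"ty":0,"tz":0,"roll":0}]'; python3 slots.py; python3 -c "
from h import *
go(rk(12,-67.5),.09)"
```

```text
time: 15.45
tool_pos: [0.5525, -0.2499, 0.2201]
tool_rot: [1.416, 1.571, 1.347]
contact_force: [-1.0, -0.1, -1.2]
opening: 0.0077
x -58 -52 gaps [(np.float64(-72.1), np.float64(-60.5)), (np.float64(-26.4), np.float64(-15.0)), (np.float64(18.1), np.float64(29.4)), (np.float64(62.4), np.float64(74.2))]
x -48 -40 gaps [(np.float64(-71.1), np.float64(-60.4)), (np.float64(-27.1), np.float64(-15.6)), (np.float64(17.8), np.float64(29.1)), (np.float64(62.7), np.float64(74.3))]
x -36 -28 gaps [(np.float64(-74.3), np.float64(-59.3)), (np.float64(-26.8), np.float64(-15.2)), (np.float64(18.4), np.float64(29.1)), (np.float64(63.2), np.float64(74.4))]
held 1232 fit y=a+bx [ 7.34339285e-03 -6.62278615e+01] x -44.4 -12.5 ymid -66.3
tcp rack [ 10.9 -67.5]
t [ 3.101e+00 -1.000e-03  2.700e-02] roll 0.004 cur grasp [ 0.5525 -0.2499  0.2201] heading -3.91
```

```bash
python3 -m crank '[{"fingers":-0.9,"tx":0.6,"ty":0,"tz":0,"roll":0},{"fingers":-0.9,"tx":1.3,"ty":0,"tz":0,"roll":0},{"fingers":-0.9,"tx":1.9,"ty":0,"tz":0,"roll":0},{"fingers":-0.9,"tx":2.3,"ty":0,"tz":0,"roll":0},{"fingers":-0.9,"tx":2.6,"ty":0,"tz":0,"roll":0},{"fingers":-0.9,"tx":2.9,"ty":0,"tz":0,"roll":0},{"fingers":-0.9,"tx":3.2,"ty":0,"tz":0,"roll":0},{"fingers":-0.9,"tx":3.2,"ty":0,"tz":0,"roll":0}]'
```

```text
time: 16.5
tool_pos: [0.5523, -0.2497, 0.0915]
tool_rot: [2.553, 1.57, 2.485]
contact_force: [0.5, 0.3, -0.4]
opening: 0.0082
```

```bash
python3 -m crank '[{"fingers":-0.5,"tx":0,"ty":0,"tz":0,"roll":0},{"fingers":-0.5,"tx":0,"ty":0,"tz":0,"roll":0},{"fingers":-0.5,"tx":-0.6,"ty":0,"tz":0,"roll":0},{"fingers":-0.5,"tx":-1.6,"ty":0,"tz":0,"roll":0},{"fingers":-0.5,"tx":-2.6,"ty":0,"tz":0,"roll":0},{"fingers":0.1,"tx":-3.6,"ty":0.5,"tz":-0.5,"roll":0},{"fingers":0.1,"tx":-3.8,"ty":2,"tz":-1.5,"roll":0},{"fingers":0.1,"tx":-3.8,"ty":3.5,"tz":-2.5,"roll":0}]'
python3 -m crank '[{"fingers":0.1,"tx":0,"ty":1.5,"tz":-0.2,"roll":-0.5},{"fingers":0.1,"tx":0,"ty":3,"tz":-0.2,"roll":-1},{"fingers":0.1,"tx":0,"ty":4.5,"tz":-0.2,"roll":-1.5},{"fingers":0.1,"tx":0,"ty":6,"tz":-0.2,"roll":-1.8},{"fingers":0.1,"tx":0,"ty":6,"tz":-0.2,"roll":-1.83},{"fingers":0.1,"tx":0,"ty":6,"tz":-0.2,"roll":-1.83},{"fingers":0.1,"tx":0,"ty":6,"tz":-0.2,"roll":-1.83},{"fingers":0.1,"tx":0,"ty":6,"tz":-0.2,"roll":-1.83}]'
python3 - <<'E'
from meas import *
for n in('top','wrist'):
    print(n)
    for p,y in boards(shot(n,n[0]+'3.png')): 
        if p[0]<.65: go(p,.082,y)
W=cloud(load('t3'));m=(W[...,2]>.085)&(W[...,2]<.104)&(W[...,1]<-.1);B=np.array([p for p in W[m] if abs(inrack(p)[0])<75 and abs(inrack(p)[1]+67)<30]);q=np.array([inrack(p) for p in B]);print('placed',len(q),q.mean(0),q.min(0),q.max(0),np.median(B[:,2]))
E
```

```text
time: 17.5
tool_pos: [0.4714, -0.1194, 0.245]
tool_rot: [-0.214, 1.568, -0.283]
contact_force: [0.6, -0.1, -0.4]
opening: 0.0476
time: 18.5
tool_pos: [0.4805, 0.1184, 0.244]
tool_rot: [-0.213, 1.571, 0.036]
contact_force: [-0.2, 0.4, -0.0]
opening: 0.0504
top
px [158. 124.] 49 mid [0.7276 0.2495] len 0.061 sd 0.006283439623814538 yaw -70.2 z 0.088
px [206. 118.] 33 mid [0.7476 0.1068] len 0.048 sd 0.0015467607435555354 yaw -87.8 z 0.089
px [193. 151.] 66 mid [0.6442 0.1414] len 0.064 sd 0.002532788093968357 yaw 14.4 z 0.095
px [137. 168.] 135 mid [0.5935 0.305 ] len 0.11 sd 0.0028154063583523637 yaw -15.0 z 0.094
px [136. 213.] 82 mid [0.4547 0.2989] len 0.081 sd 0.002569468310186261 yaw 11.7 z 0.094
t [ 3.899 -0.453  4.105] roll -0.011 cur grasp [0.4805 0.1185 0.2439] heading 14.27
t [3.899 3.822 3.886] roll 2.929 cur grasp [0.4805 0.1185 0.2439] heading 14.27
t [3.899 4.529 0.485] roll 0.261 cur grasp [0.4805 0.1185 0.2439] heading 14.27
wrist
px [438. 175.] 812 mid [0.4281 0.2945] len 0.085 sd 0.0025960045215845007 yaw 13.7 z 0.096
px [238. 279.] 198 mid [0.5894 0.1306] len 0.032 sd 0.0024170258879727667 yaw 15.3 z 0.095
t [ 3.898  4.582 -0.186] roll 0.058 cur grasp [0.4805 0.1187 0.2439] heading 14.29
t [ 3.899 -0.383  2.709] roll -0.105 cur grasp [0.4805 0.1187 0.2439] heading 14.29
placed 132 [ 11.6162394  -67.81790798] [-43.94762438 -73.03838548] [ 65.80779324 -63.77160328] 0.09647815141196969
```

```bash
python3 -m crank '[{"fingers":0.1,"tx":0,"ty":1.2,"tz":0.14,"roll":0},{"fingers":0.1,"tx":0,"ty":2.4,"tz":0.14,"roll":0},{"fingers":0.1,"tx":0,"ty":3.6,"tz":0.14,"roll":0},{"fingers":0.1,"tx":0,"ty":4.5,"tz":0.14,"roll":0},{"fingers":0.1,"tx":0,"ty":4.5,"tz":0.14,"roll":0},{"fingers":0.1,"tx":0,"ty":4.5,"tz":0.14,"roll":0},{"fingers":0.1,"tx":0,"ty":4.5,"tz":0.14,"roll":0},{"fingers":0.1,"tx":0,"ty":4.5,"tz":0.14,"roll":0}]'
python3 - <<'E'
from meas import *
go((.4415,.2944),.082,14.4)
for p,y in boards(shot('wrist','w6.png')): go(p,.082,y)
E
```

```text
time: 19.6
tool_pos: [0.4415, 0.2945, 0.2439]
tool_rot: [-0.174, 1.571, 0.076]
contact_force: [-0.2, -1.2, -0.3]
opening: 0.0504
t [ 3.898e+00 -3.000e-03 -0.000e+00] roll -0.01 cur grasp [0.4415 0.2945 0.2439] heading 14.3
px [256. 179.] 869 mid [0.4398 0.2984] len 0.11 sd 0.0022754112633542154 yaw 14.4 z 0.096
px [250. 281.] 199 mid [0.5532 0.3181] len 0.029 sd 0.002505778860857727 yaw -18.2 z 0.095
t [ 3.899  0.101 -0.016] roll -0.014 cur grasp [0.4414 0.2947 0.2439] heading 14.31
t [ 3.899 -0.123  2.853] roll 3.251 cur grasp [0.4414 0.2947 0.2439] heading 14.31
```

```bash
python3 -m crank '[{"fingers":0.1,"tx":1.2,"ty":0.06,"tz":0,"roll":0},{"fingers":0.1,"tx":2.4,"ty":0.06,"tz":0,"roll":0},{"fingers":0.1,"tx":3.4,"ty":0.06,"tz":0,"roll":0},{"fingers":0.1,"tx":3.88,"ty":0.06,"tz":0,"roll":0},{"fingers":0.1,"tx":3.88,"ty":0.06,"tz":0,"roll":0},{"fingers":-0.9,"tx":3.88,"ty":0.06,"tz":0,"roll":0},{"fingers":-0.9,"tx":3.88,"ty":0.06,"tz":0,"roll":0},{"fingers":-0.9,"tx":3.88,"ty":0.06,"tz":0,"roll":0}]' 25
python3 -m crank '[{"fingers":-0.9,"tx":0,"ty":0,"tz":0,"roll":0},{"fingers":-0.9,"tx":0,"ty":0,"tz":0,"roll":0},{"fingers":-0.9,"tx":-0.5,"ty":0,"tz":0,"roll":0},{"fingers":-0.9,"tx":-1.7,"ty":0,"tz":0,"roll":0},{"fingers":-0.9,"tx":-2.9,"ty":0,"tz":0,"roll":0},{"fingers":-0.9,"tx":-3.6,"ty":0,"tz":0,"roll":0},{"fingers":-0.9,"tx":-3.6,"ty":0,"tz":0,"roll":0},{"fingers":-0.9,"tx":-3.6,"ty":0,"tz":0,"roll":0}]'
python3 -c "
from h import *
go(rk(12,-22.5),.225)"
```

```text
time: 20.65
tool_pos: [0.4409, 0.2979, 0.0895]
tool_rot: [0.23, 1.569, 0.481]
contact_force: [-0.6, -0.1, -0.8]
opening: 0.0248
time: 21.65
tool_pos: [0.4399, 0.2974, 0.2314]
tool_rot: [-2.966, 1.569, -2.715]
contact_force: [-0.8, -0.9, -1.0]
opening: 0.0076
t [  0.015 -12.893  -0.294] roll 1.834 cur grasp [0.4399 0.2974 0.2314] heading 14.39
```

```bash
python3 -m crank '[{"fingers":-0.9,"tx":0,"ty":-1.2,"tz":-0.3,"roll":0.3},{"fingers":-0.9,"tx":0,"ty":-2.5,"tz":-0.5,"roll":0.7},{"fingers":-0.9,"tx":0,"ty":-3.9,"tz":-0.6,"roll":1.1},{"fingers":-0.9,"tx":0,"ty":-5.3,"tz":-0.6,"roll":1.5},{"fingers":-0.9,"tx":0,"ty":-6.7,"tz":-0.6,"roll":1.8},{"fingers":-0.9,"tx":0,"ty":-8.1,"tz":-0.6,"roll":1.83},{"fingers":-0.9,"tx":0,"ty":-9.4,"tz":-0.6,"roll":1.83},{"fingers":-0.9,"tx":0,"ty":-10.5,"tz":-0.6,"roll":1.83}]'
python3 -c "
from h import *
go(rk(12,-22.5),.225)"
```

```text
time: 22.65
tool_pos: [0.5211, -0.1169, 0.2307]
tool_rot: [2.812, 1.567, 2.742]
contact_force: [0.8, -0.5, -0.2]
opening: 0.0081
t [-0.014 -2.136  1.038] roll -0.002 cur grasp [ 0.5211 -0.1169  0.2307] heading -3.97
```

```bash
python3 -m crank '[{"fingers":-0.9,"tx":0,"ty":-1.2,"tz":0.5,"roll":0},{"fingers":-0.9,"tx":0,"ty":-2.17,"tz":1.04,"roll":0},{"fingers":-0.9,"tx":0,"ty":-2.17,"tz":1.04,"roll":0},{"fingers":-0.9,"tx":0,"ty":-2.17,"tz":1.04,"roll":0},{"fingers":-0.9,"tx":0,"ty":-2.17,"tz":1.04,"roll":0},{"fingers":-0.9,"tx":0,"ty":-2.17,"tz":1.04,"roll":0},{"fingers":-0.9,"tx":0,"ty":-2.17,"tz":1.04,"roll":0},{"fingers":-0.9,"tx":0,"ty":-2.17,"tz":1.04,"roll":0}]'
python3 slots.py; python3 -c "
from h import *
go(rk(12,-22.5),.0855)"
```

```text
time: 23.65
tool_pos: [0.5572, -0.2043, 0.2328]
tool_rot: [-0.095, 1.57, -0.163]
contact_force: [0.2, -0.8, -1.2]
opening: 0.0077
x -58 -52 gaps [(np.float64(-71.8), np.float64(-59.7)), (np.float64(-26.6), np.float64(-14.5)), (np.float64(18.6), np.float64(29.7)), (np.float64(62.6), np.float64(74.4))]
x -48 -40 gaps [(np.float64(-71.0), np.float64(-62.1)), (np.float64(-26.6), np.float64(-14.5)), (np.float64(17.8), np.float64(29.9)), (np.float64(63.4), np.float64(74.3))]
x -36 -28 gaps [(np.float64(-81.2), np.float64(-62.2)), (np.float64(-27.8), np.float64(-13.3)), (np.float64(18.2), np.float64(29.4)), (np.float64(63.2), np.float64(74.4))]
tcp rack [ 12.5 -21.7]
t [ 3.532 -0.019 -0.014] roll 0.005 cur grasp [ 0.5572 -0.2043  0.2328] heading -3.9
```

```bash
python3 -m crank '[{"fingers":-0.9,"tx":0.9,"ty":-0.02,"tz":0,"roll":0},{"fingers":-0.9,"tx":1.8,"ty":-0.02,"tz":0,"roll":0},{"fingers":-0.9,"tx":2.4,"ty":-0.02,"tz":0,"roll":0},{"fingers":-0.9,"tx":2.7,"ty":-0.02,"tz":0,"roll":0},{"fingers":-0.9,"tx":3,"ty":-0.02,"tz":0,"roll":0},{"fingers":-0.9,"tx":3.3,"ty":-0.02,"tz":0,"roll":0},{"fingers":-0.9,"tx":3.53,"ty":-0.02,"tz":0,"roll":0},{"fingers":-0.9,"tx":3.53,"ty":-0.02,"tz":0,"roll":0}]'
python3 -m crank '[{"fingers":-0.5,"tx":0,"ty":0,"tz":0,"roll":0},{"fingers":-0.5,"tx":0,"ty":0,"tz":0,"roll":0},{"fingers":-0.5,"tx":-0.6,"ty":0,"tz":0,"roll":0},{"fingers":-0.5,"tx":-1.6,"ty":0,"tz":0,"roll":0},{"fingers":-0.5,"tx":-2.6,"ty":0,"tz":0,"roll":0},{"fingers":0.1,"tx":-3.8,"ty":0.5,"tz":-0.5,"roll":0},{"fingers":0.1,"tx":-3.8,"ty":2,"tz":-1.5,"roll":0},{"fingers":0.1,"tx":-3.8,"ty":3.5,"tz":-2.5,"roll":0}]'
python3 -m crank '[{"fingers":0.1,"tx":0,"ty":1.5,"tz":-0.2,"roll":-0.5},{"fingers":0.1,"tx":0,"ty":3,"tz":-0.2,"roll":-1},{"fingers":0.1,"tx":0,"ty":4,"tz":-0.2,"roll":-1.5},{"fingers":0.1,"tx":0,"ty":4,"tz":-0.2,"roll":-1.8},{"fingers":0.1,"tx":0,"ty":4,"tz":-0.2,"roll":-1.88},{"fingers":0.1,"tx":0,"ty":4,"tz":-0.2,"roll":-1.88},{"fingers":0.1,"tx":0,"ty":4,"tz":-0.2,"roll":-1.88},{"fingers":0.1,"tx":0,"ty":4,"tz":-0.2,"roll":-1.88}]'
cat > chk.py <<'E'
from meas import *
import sys
W=cloud(shot('top',sys.argv[1]+'.png'))
for p,y in boards(load(sys.argv[1]),False):
    if p[0]<.67: print(p.round(4),y.round(1)); go(p,.082,y)
m=(W[...,2]>.085)&(W[...,2]<.104)&(W[...,1]<-.05);B=W[m];q=np.array([inrack(p) for p in B])
for k,yc in enumerate((-67.5,-22.5,22.5,67.5)):
    t=(abs(q[:,1]-yc)<16)&(abs(q[:,0])<80)
    if t.sum()>20: print('slot',k,t.sum(),q[t].mean(0).round(1),'x',q[t,0].min().round(1),q[t,0].max().round(1),'slope',np.polyfit(q[t,0],q[t,1],1)[0].round(3),np.median(B[t,2]).round(4))
E
python3 chk.py t4
```

```text
time: 24.7
tool_pos: [0.5572, -0.2054, 0.0912]
tool_rot: [0.19, 1.571, 0.122]
contact_force: [-0.7, 0.3, -0.7]
opening: 0.0076
time: 25.7
tool_pos: [0.4756, -0.0745, 0.2442]
tool_rot: [-0.05, 1.569, -0.119]
contact_force: [-0.5, 0.9, -0.1]
opening: 0.0481
time: 26.7
tool_pos: [0.4794, 0.0842, 0.2435]
tool_rot: [0.437, 1.571, 0.696]
contact_force: [0.6, -0.3, -1.2]
opening: 0.0505
[0.6398 0.1402] 15.0
t [3.887 0.324 4.233] roll -0.014 cur grasp [0.4794 0.0843 0.2435] heading 14.83
[0.5932 0.3048] -14.6
t [3.887 4.599 4.16 ] roll 2.944 cur grasp [0.4794 0.0843 0.2435] heading 14.83
slot 0 133 [ 12.2 -67.9] x -44.0 66.6 slope -0.001 0.0963
slot 1 123 [ 13.3 -23.4] x -41.4 67.0 slope 0.002 0.0963
```

```bash
python3 -m crank '[{"fingers":0.1,"tx":0,"ty":0.1,"tz":1.2,"roll":0},{"fingers":0.1,"tx":0,"ty":0.3,"tz":2.4,"roll":0},{"fingers":0.1,"tx":0,"ty":0.32,"tz":3.5,"roll":0},{"fingers":0.1,"tx":0,"ty":0.32,"tz":3.79,"roll":0},{"fingers":0.1,"tx":0,"ty":0.32,"tz":3.79,"roll":0},{"fingers":0.1,"tx":0,"ty":0.32,"tz":3.79,"roll":0},{"fingers":0.1,"tx":0,"ty":0.32,"tz":3.79,"roll":0},{"fingers":0.1,"tx":0,"ty":0.32,"tz":3.79,"roll":0}]'
python3 - <<'E'
from meas import *
go((.6227,.1356),.082,15)
for p,y in boards(shot('wrist','w7.png')): go(p,.082,y)
E
```

```text
time: 27.75
tool_pos: [0.6223, 0.1359, 0.244]
tool_rot: [0.048, 1.57, 0.308]
contact_force: [0.3, -0.6, -0.1]
opening: 0.051
t [ 3.899 -0.009  0.006] roll -0.012 cur grasp [0.6223 0.1359 0.244 ] heading 14.88
px [255. 179.] 880 mid [0.622  0.1391] len 0.11 sd 0.0023122487516149893 yaw 15.1 z 0.096
px [436. 183.] 712 mid [0.5769 0.3122] len 0.078 sd 0.0026265180430988045 yaw -15.8 z 0.096
px [210. 281.] 183 mid [0.7464 0.1212] len 0.025 sd 0.0017528760184531663 yaw -89.4 z 0.088
t [3.896 0.079 0.01 ] roll -0.026 cur grasp [0.6223 0.1359 0.2438] heading 14.88
t [3.896 4.552 0.033] roll 3.065 cur grasp [0.6223 0.1359 0.2438] heading 14.88
t [ 3.897 -1.15   2.901] roll -7.567 cur grasp [0.6223 0.1359 0.2438] heading 14.88
```

```bash
python3 -m crank '[{"fingers":0.1,"tx":1.2,"ty":0.03,"tz":0,"roll":0},{"fingers":0.1,"tx":2.4,"ty":0.03,"tz":0,"roll":0},{"fingers":0.1,"tx":3.4,"ty":0.03,"tz":0,"roll":0},{"fingers":0.1,"tx":3.88,"ty":0.03,"tz":0,"roll":0},{"fingers":0.1,"tx":3.88,"ty":0.03,"tz":0,"roll":0},{"fingers":-0.9,"tx":3.88,"ty":0.03,"tz":0,"roll":0},{"fingers":-0.9,"tx":3.88,"ty":0.03,"tz":0,"roll":0},{"fingers":-0.9,"tx":3.88,"ty":0.03,"tz":0,"roll":0}]' 25
python3 -m crank '[{"fingers":-0.9,"tx":0,"ty":0,"tz":0,"roll":0},{"fingers":-0.9,"tx":0,"ty":0,"tz":0,"roll":0},{"fingers":-0.9,"tx":-0.5,"ty":0,"tz":0,"roll":0},{"fingers":-0.9,"tx":-1.7,"ty":0,"tz":0,"roll":0},{"fingers":-0.9,"tx":-2.9,"ty":0,"tz":0,"roll":0},{"fingers":-0.9,"tx":-3.6,"ty":0,"tz":-0.8,"roll":0.4},{"fingers":-0.9,"tx":-3.6,"ty":0,"tz":-2,"roll":1},{"fingers":-0.9,"tx":-3.6,"ty":0,"tz":-3.2,"roll":1.88}]'
python3 -c "
from h import *
go(rk(-40,22.5),.222);go(rk(12,22.5),.222)"
```

```text
time: 28.8
tool_pos: [0.6227, 0.1372, 0.0893]
tool_rot: [-0.109, 1.569, 0.15]
contact_force: [-0.2, -0.6, 0.3]
opening: 0.0248
time: 29.8
tool_pos: [0.4972, 0.1039, 0.2325]
tool_rot: [0.13, 1.57, 0.057]
contact_force: [-0.7, -0.1, -1.1]
opening: 0.0077
t [ 0.112 -6.477  0.737] roll -0.021 cur grasp [0.4972 0.1039 0.2325] heading -4.16
t [ 0.113 -6.472  2.037] roll -0.021 cur grasp [0.4972 0.1039 0.2325] heading -4.16
```

```bash
python3 -m crank '[{"fingers":-0.9,"tx":0,"ty":-1.3,"tz":0.2,"roll":0},{"fingers":-0.9,"tx":0,"ty":-2.6,"tz":0.4,"roll":0},{"fingers":-0.9,"tx":0,"ty":-3.9,"tz":0.6,"roll":0},{"fingers":-0.9,"tx":0,"ty":-5.2,"tz":0.9,"roll":0},{"fingers":-0.9,"tx":0,"ty":-6.47,"tz":1.6,"roll":0},{"fingers":-0.9,"tx":0.1,"ty":-6.47,"tz":2.04,"roll":0},{"fingers":-0.9,"tx":0.1,"ty":-6.47,"tz":2.04,"roll":0},{"fingers":-0.9,"tx":0.1,"ty":-6.47,"tz":2.04,"roll":0}]'
python3 slots.py; python3 -c "
from h import *
go(rk(12,22.5),.0855)"
```

```text
time: 30.8
tool_pos: [0.5618, -0.1589, 0.2281]
tool_rot: [2.729, 1.57, 2.661]
contact_force: [0.1, 0.5, -0.3]
opening: 0.0078
x -58 -52 gaps [(np.float64(-70.8), np.float64(-60.1)), (np.float64(-26.4), np.float64(-14.6)), (np.float64(18.1), np.float64(30.0)), (np.float64(63.8), np.float64(74.3))]
x -48 -40 gaps [(np.float64(-71.1), np.float64(-62.5)), (np.float64(-26.6), np.float64(-17.6)), (np.float64(18.1), np.float64(30.0)), (np.float64(62.9), np.float64(74.8))]
x -36 -28 gaps [(np.float64(-37.7), np.float64(-17.5)), (np.float64(18.0), np.float64(32.2)), (np.float64(63.4), np.float64(74.3))]
held 314 fit y=a+bx [1.98566327e-02 2.54088278e+01] x -41.8 -9.3 ymid 24.7
tcp rack [14.  24.1]
t [ 3.422 -0.04  -0.048] roll 0.009 cur grasp [ 0.5618 -0.1588  0.2284] heading -3.86
```

```bash
python3 -m crank '[{"fingers":-0.9,"tx":0.9,"ty":-0.035,"tz":-0.02,"roll":0},{"fingers":-0.9,"tx":1.8,"ty":-0.035,"tz":-0.02,"roll":0},{"fingers":-0.9,"tx":2.3,"ty":-0.035,"tz":-0.02,"roll":0},{"fingers":-0.9,"tx":2.6,"ty":-0.035,"tz":-0.02,"roll":0},{"fingers":-0.9,"tx":2.9,"ty":-0.035,"tz":-0.02,"roll":0},{"fingers":-0.9,"tx":3.2,"ty":-0.035,"tz":-0.02,"roll":0},{"fingers":-0.9,"tx":3.43,"ty":-0.035,"tz":-0.02,"roll":0},{"fingers":-0.9,"tx":3.43,"ty":-0.035,"tz":-0.02,"roll":0}]'
python3 -m crank '[{"fingers":-0.5,"tx":0,"ty":0,"tz":0,"roll":0},{"fingers":-0.5,"tx":0,"ty":0,"tz":0,"roll":0},{"fingers":-0.5,"tx":-0.6,"ty":0,"tz":0,"roll":0},{"fingers":-0.5,"tx":-1.6,"ty":0,"tz":0,"roll":0},{"fingers":-0.5,"tx":-2.6,"ty":0,"tz":0,"roll":0},{"fingers":0.1,"tx":-3.8,"ty":0.5,"tz":-0.5,"roll":0},{"fingers":0.1,"tx":-3.8,"ty":2,"tz":-1.5,"roll":0},{"fingers":0.1,"tx":-3.8,"ty":3.5,"tz":-2.5,"roll":0}]'
python3 -m crank '[{"fingers":0.1,"tx":0,"ty":1.5,"tz":-0.2,"roll":0.5},{"fingers":0.1,"tx":0,"ty":3,"tz":-0.2,"roll":1},{"fingers":0.1,"tx":0,"ty":4.5,"tz":-0.2,"roll":1.09},{"fingers":0.1,"tx":0,"ty":5.5,"tz":-0.2,"roll":1.09},{"fingers":0.1,"tx":0,"ty":5.5,"tz":-0.2,"roll":1.09},{"fingers":0.1,"tx":0,"ty":5.5,"tz":-0.2,"roll":1.09},{"fingers":0.1,"tx":0,"ty":5.5,"tz":-0.2,"roll":1.09},{"fingers":0.1,"tx":0,"ty":5.5,"tz":-0.2,"roll":1.09}]'
python3 chk.py t5
```

```text
time: 31.85
tool_pos: [0.5615, -0.1609, 0.0907]
tool_rot: [1.932, 1.571, 1.864]
contact_force: [0.7, -0.0, -0.6]
opening: 0.008
time: 32.85
tool_pos: [0.48, -0.03, 0.2438]
tool_rot: [0.042, 1.569, -0.028]
contact_force: [0.5, 0.8, -0.2]
opening: 0.0479
time: 33.85
tool_pos: [0.488, 0.188, 0.2432]
tool_rot: [0.431, 1.571, 0.17]
contact_force: [0.9, -0.5, 0.3]
opening: 0.0507
[0.6333 0.2948] -19.0
t [3.881 3.511 2.824] roll 0.412 cur grasp [0.488  0.1881 0.2432] heading -14.89
slot 0 132 [ 12.3 -67.9] x -44.0 66.5 slope -0.002 0.0966
slot 1 123 [ 12.8 -23.4] x -41.0 67.0 slope -0.002 0.0965
slot 2 122 [12.6 21. ] x -41.0 68.4 slope -0.001 0.0963
```

```bash
python3 -m crank '[{"fingers":0.1,"tx":0,"ty":1.2,"tz":0.6,"roll":0},{"fingers":0.1,"tx":0,"ty":2.4,"tz":1.2,"roll":0},{"fingers":0.1,"tx":0,"ty":3.5,"tz":1.81,"roll":0},{"fingers":0.1,"tx":0,"ty":3.5,"tz":1.81,"roll":0},{"fingers":0.1,"tx":0,"ty":3.5,"tz":1.81,"roll":0},{"fingers":0.1,"tx":0,"ty":3.5,"tz":1.81,"roll":0},{"fingers":0.1,"tx":0,"ty":3.5,"tz":1.81,"roll":0},{"fingers":0.1,"tx":0,"ty":3.5,"tz":1.81,"roll":0}]'
python3 - <<'E'
from meas import *
go((.5937,.3047),.082,-14.8)
for p,y in boards(shot('wrist','w8.png')): go(p,.082,y)
E
```

```text
time: 34.9
tool_pos: [0.5935, 0.3055, 0.2437]
tool_rot: [0.737, 1.57, 0.478]
contact_force: [0.7, 0.8, -1.0]
opening: 0.0506
t [ 3.893 -0.019  0.008] roll -0.004 cur grasp [0.5935 0.3055 0.2437] heading -14.84
px [256. 179.] 870 mid [0.5927 0.3088] len 0.11 sd 0.0022743656426631237 yaw -14.7 z 0.096
px [424. 147.] 23 mid [0.6043 0.4811] len 0.019 sd 0.00030257418531797343 yaw -79.9 z 0.083
t [ 3.89   0.073 -0.043] roll -0.01 cur grasp [0.5935 0.3055 0.2436] heading -14.83
t [ 3.891  4.311 -0.866] roll 6.51 cur grasp [0.5935 0.3055 0.2436] heading -14.83
```

```bash
python3 -m crank '[{"fingers":0.1,"tx":1.2,"ty":0.02,"tz":0,"roll":0},{"fingers":0.1,"tx":2.4,"ty":0.02,"tz":0,"roll":0},{"fingers":0.1,"tx":3.4,"ty":0.02,"tz":0,"roll":0},{"fingers":0.1,"tx":3.88,"ty":0.02,"tz":0,"roll":0},{"fingers":0.1,"tx":3.88,"ty":0.02,"tz":0,"roll":0},{"fingers":-0.9,"tx":3.88,"ty":0.02,"tz":0,"roll":0},{"fingers":-0.9,"tx":3.88,"ty":0.02,"tz":0,"roll":0},{"fingers":-0.9,"tx":3.88,"ty":0.02,"tz":0,"roll":0}]' 25
python3 -m crank '[{"fingers":-0.9,"tx":0,"ty":0,"tz":0,"roll":0},{"fingers":-0.9,"tx":0,"ty":0,"tz":0,"roll":0},{"fingers":-0.9,"tx":-0.5,"ty":0,"tz":0,"roll":0},{"fingers":-0.9,"tx":-1.7,"ty":0,"tz":0,"roll":0},{"fingers":-0.9,"tx":-2.9,"ty":0,"tz":0,"roll":0},{"fingers":-0.9,"tx":-3.6,"ty":-1,"tz":-0.8,"roll":-0.4},{"fingers":-0.9,"tx":-3.6,"ty":-2,"tz":-2,"roll":-0.8},{"fingers":-0.9,"tx":-3.6,"ty":-3,"tz":-3,"roll":-1.09}]'
python3 -c "
from h import *
go(rk(-40,67.5),.222);go(rk(12,67.5),.222)"
```

```text
time: 35.95
tool_pos: [0.5942, 0.3068, 0.0889]
tool_rot: [0.634, 1.569, 0.376]
contact_force: [-0.5, -0.8, 0.1]
opening: 0.025
time: 36.95
tool_pos: [0.4452, 0.2205, 0.2321]
tool_rot: [0.46, 1.57, 0.393]
contact_force: [-0.1, 0.3, 1.1]
opening: 0.0081
t [ 0.103 -8.178  2.189] roll 0.016 cur grasp [0.4452 0.2205 0.2321] heading -3.79
t [ 0.103 -8.181  3.489] roll 0.016 cur grasp [0.4452 0.2205 0.2321] heading -3.79
```

```bash
python3 -m crank '[{"fingers":-0.9,"tx":0,"ty":-1.4,"tz":0.3,"roll":0},{"fingers":-0.9,"tx":0,"ty":-2.8,"tz":0.7,"roll":0},{"fingers":-0.9,"tx":0,"ty":-4.2,"tz":1.1,"roll":0},{"fingers":-0.9,"tx":0,"ty":-5.6,"tz":1.5,"roll":0},{"fingers":-0.9,"tx":0,"ty":-7,"tz":1.9,"roll":0},{"fingers":-0.9,"tx":0.1,"ty":-8.18,"tz":2.5,"roll":0},{"fingers":-0.9,"tx":0.1,"ty":-8.18,"tz":3.5,"roll":0},{"fingers":-0.9,"tx":0.1,"ty":-8.18,"tz":3.5,"roll":0}]'
python3 -m crank '[{"fingers":-0.9,"tx":0,"ty":0,"tz":0,"roll":0},{"fingers":-0.9,"tx":0,"ty":0,"tz":0,"roll":0},{"fingers":-0.9,"tx":0,"ty":0,"tz":0,"roll":0},{"fingers":-0.9,"tx":0,"ty":0,"tz":0,"roll":0},{"fingers":-0.9,"tx":0,"ty":0,"tz":0,"roll":0},{"fingers":-0.9,"tx":0,"ty":0,"tz":0,"roll":0},{"fingers":-0.9,"tx":0,"ty":0,"tz":0,"roll":0},{"fingers":-0.9,"tx":0,"ty":0,"tz":0,"roll":0}]'
python3 slots.py; python3 -c "
from h import *
go(rk(12,67.5),.0855)"
```

```text
time: 37.95
tool_pos: [0.5658, -0.1156, 0.227]
tool_rot: [1.434, 1.57, 1.365]
contact_force: [0.2, 0.4, -0.1]
opening: 0.008
time: 38.95
tool_pos: [0.5645, -0.1147, 0.2278]
tool_rot: [2.091, 1.571, 2.022]
contact_force: [-0.3, 0.5, -0.7]
opening: 0.0078
x -58 -52 gaps [(np.float64(-71.7), np.float64(-58.6)), (np.float64(-26.3), np.float64(-14.6)), (np.float64(18.9), np.float64(30.8)), (np.float64(63.4), np.float64(75.3))]
x -48 -40 gaps [(np.float64(18.7), np.float64(27.1)), (np.float64(63.4), np.float64(75.3))]
x -36 -28 gaps [(np.float64(-47.0), np.float64(-18.0)), (np.float64(7.8), np.float64(27.0)), (np.float64(62.2), np.float64(76.4))]
held 306 fit y=a+bx [-1.16200957e-03  6.94127035e+01] x -42.8 -10.0 ymid 69.4
tcp rack [13.6 68.2]
t [ 3.407 -0.017 -0.039] roll 0.004 cur grasp [ 0.5644 -0.1147  0.2278] heading -3.91
```

```bash
python3 -m crank '[{"fingers":-0.9,"tx":0.9,"ty":-0.01,"tz":-0.02,"roll":0},{"fingers":-0.9,"tx":1.8,"ty":-0.01,"tz":-0.02,"roll":0},{"fingers":-0.9,"tx":2.3,"ty":-0.01,"tz":-0.02,"roll":0},{"fingers":-0.9,"tx":2.6,"ty":-0.01,"tz":-0.02,"roll":0},{"fingers":-0.9,"tx":2.9,"ty":-0.01,"tz":-0.02,"roll":0},{"fingers":-0.9,"tx":3.2,"ty":-0.01,"tz":-0.02,"roll":0},{"fingers":-0.9,"tx":3.42,"ty":-0.01,"tz":-0.02,"roll":0},{"fingers":-0.9,"tx":3.42,"ty":-0.01,"tz":-0.02,"roll":0}]'
python3 -m crank '[{"fingers":-0.5,"tx":0,"ty":0,"tz":0,"roll":0},{"fingers":-0.5,"tx":0,"ty":0,"tz":0,"roll":0},{"fingers":-0.5,"tx":-0.6,"ty":0,"tz":0,"roll":0},{"fingers":-0.5,"tx":-1.6,"ty":0,"tz":0,"roll":0},{"fingers":-0.5,"tx":-2.6,"ty":0,"tz":0,"roll":0},{"fingers":-0.2,"tx":-3.6,"ty":-0.3,"tz":-0.5,"roll":0},{"fingers":0.1,"tx":-3.8,"ty":-1,"tz":-1.8,"roll":0},{"fingers":0.1,"tx":-3.8,"ty":-1.6,"tz":-3.2,"roll":0}]'
python3 -m crank '[{"fingers":0.1,"tx":0,"ty":0,"tz":-0.5,"roll":0},{"fingers":0.1,"tx":0,"ty":0,"tz":-0.5,"roll":0},{"fingers":0.1,"tx":0,"ty":0,"tz":-0.5,"roll":0},{"fingers":0.1,"tx":0,"ty":0,"tz":-0.5,"roll":0},{"fingers":0.1,"tx":0,"ty":0,"tz":-0.5,"roll":0},{"fingers":0.1,"tx":0,"ty":0,"tz":-0.5,"roll":0},{"fingers":0.1,"tx":0,"ty":0,"tz":-0.5,"roll":0},{"fingers":0.1,"tx":0,"ty":0,"tz":-0.5,"roll":0}]'
python3 chk.py t6
python3 - <<'E'
from h import *
s=shot('wrist','w9.png');W=cloud(s)
m=(W[...,2]>.1)&(W[...,2]<.112); B=np.array([p for p in W[m] if abs(inrack(p)[1])<25 and -170<inrack(p)[0]<-60])
print(len(B),inrack(B.mean(0)) if len(B) else 0); go(rk(-135.5,0),.095)
E
```

```text
time: 40.0
tool_pos: [0.5636, -0.115, 0.0908]
tool_rot: [2.659, 1.57, 2.591]
contact_force: [-0.7, 0.8, -0.1]
opening: 0.008
time: 41.0
tool_pos: [0.4307, -0.1709, 0.2442]
tool_rot: [-0.557, 1.568, -0.624]
contact_force: [-1.3, -2.1, -0.6]
opening: 0.0478
time: 42.0
tool_pos: [0.4117, -0.1688, 0.243]
tool_rot: [1.311, 1.571, 1.242]
contact_force: [0.4, 0.3, -0.1]
opening: 0.0504
slot 0 110 [ 19.8 -68. ] x -28.7 66.6 slope 0.005 0.0965
slot 1 95 [ 23.6 -23.3] x -20.9 65.2 slope -0.007 0.0972
slot 2 119 [12.8 21. ] x -41.3 68.6 slope -0.001 0.0966
slot 3 116 [12.5 66.7] x -42.7 68.3 slope -0.001 0.0966
208 [-131.58681523    1.55541811]
t [ 3.551 -0.092 -0.009] roll 0.004 cur grasp [ 0.4116 -0.1688  0.243 ] heading -3.91
```

```bash
python3 -m crank '[{"fingers":0.1,"tx":0.5,"ty":-0.08,"tz":0.03,"roll":0},{"fingers":0.1,"tx":1.5,"ty":-0.08,"tz":0.03,"roll":0},{"fingers":0.1,"tx":2.5,"ty":-0.08,"tz":0.03,"roll":0},{"fingers":0.1,"tx":3.2,"ty":-0.08,"tz":0.03,"roll":0},{"fingers":0.1,"tx":3.55,"ty":-0.08,"tz":0.03,"roll":0},{"fingers":0.1,"tx":3.55,"ty":-0.08,"tz":0.03,"roll":0},{"fingers":-0.8,"tx":3.55,"ty":-0.08,"tz":0.03,"roll":0},{"fingers":-0.8,"tx":3.55,"ty":-0.08,"tz":0.03,"roll":0}]' 30
python3 -m crank '[{"fingers":-0.8,"tx":0,"ty":0,"tz":0,"roll":0},{"fingers":-0.8,"tx":0,"ty":0,"tz":0,"roll":0},{"fingers":-0.8,"tx":0,"ty":0,"tz":0.3,"roll":0},{"fingers":-0.8,"tx":0,"ty":0,"tz":0.6,"roll":0},{"fingers":-0.8,"tx":0,"ty":0,"tz":0.9,"roll":0},{"fingers":-0.8,"tx":0,"ty":0,"tz":1.2,"roll":0},{"fingers":-0.8,"tx":0,"ty":0,"tz":1.4,"roll":0},{"fingers":-0.8,"tx":0,"ty":0,"tz":1.4,"roll":0}]'
python3 -c "
from h import *
print(inrack(toolT()[:2,3]));go(rk(-71,0.4),.095)"
```

```text
time: 43.1
tool_pos: [0.413, -0.1724, 0.1018]
tool_rot: [-0.455, 1.569, -0.523]
contact_force: [-0.0, 0.8, -0.4]
opening: 0.0348
time: 44.1
tool_pos: [0.4702, -0.176, 0.1013]
tool_rot: [-0.184, 1.569, -0.252]
contact_force: [2.1, 0.7, 4.1]
opening: 0.0157
[-76.24215567   0.50047038]
t [ 0.008 -0.003  0.131] roll 0.006 cur grasp [ 0.4702 -0.176   0.1013] heading -3.89
```

```bash
python3 -m crank '[{"fingers":-0.8,"tx":0,"ty":0,"tz":0.05,"roll":0},{"fingers":-0.8,"tx":0,"ty":0,"tz":0.09,"roll":0},{"fingers":-0.8,"tx":0,"ty":0,"tz":0.12,"roll":0},{"fingers":-0.8,"tx":0,"ty":0,"tz":0.15,"roll":0},{"fingers":-0.8,"tx":0,"ty":0,"tz":0.17,"roll":0},{"fingers":-0.8,"tx":0,"ty":0,"tz":0.17,"roll":0},{"fingers":-0.8,"tx":0,"ty":0,"tz":0.17,"roll":0},{"fingers":-0.8,"tx":0,"ty":0,"tz":0.17,"roll":0}]'
python3 -c "
from h import *
print(inrack(toolT()[:2,3]))"; python3 chk.py t7
```

```text
time: 45.1
tool_pos: [0.4713, -0.1761, 0.1012]
tool_rot: [3.054, 1.561, 2.987]
contact_force: [-20.5, -2.2, 18.9]
opening: 0.0149
[-75.15133393   0.54452699]
slot 0 67 [ 46.6 -67.9] x 15.8 74.0 slope 0.016 0.0964
slot 1 42 [ 57.8 -23.6] x 35.4 74.0 slope 0.04 0.0969
slot 2 54 [49.7 21.3] x 18.3 74.2 slope -0.033 0.0968
slot 3 105 [23.8 66.9] x -25.3 73.2 slope -0.001 0.0969
```

The bar now pushes with about 20 N, and the tops of all the boards moved to x of about 74 mm, which is the stop. Release, rise and locate the lever.

```bash
python3 -m crank '[{"fingers":-0.3,"tx":0,"ty":0,"tz":0,"roll":0},{"fingers":0.1,"tx":0,"ty":0,"tz":0,"roll":0},{"fingers":0.1,"tx":0,"ty":0,"tz":0,"roll":0},{"fingers":0.1,"tx":-1,"ty":0,"tz":0,"roll":0},{"fingers":0.1,"tx":-2,"ty":0,"tz":0,"roll":0},{"fingers":0.1,"tx":-3,"ty":0,"tz":0,"roll":0},{"fingers":0.1,"tx":-3.8,"ty":0,"tz":-1,"roll":0},{"fingers":0.1,"tx":-3.8,"ty":-1.2,"tz":-2,"roll":0}]'
python3 -m crank '[{"fingers":0.1,"tx":0,"ty":-1,"tz":-0.5,"roll":0},{"fingers":0.1,"tx":0,"ty":-1,"tz":-0.5,"roll":0},{"fingers":0.1,"tx":0,"ty":-1,"tz":-0.5,"roll":0},{"fingers":0.1,"tx":0,"ty":-1,"tz":-0.5,"roll":0},{"fingers":0.1,"tx":0,"ty":-1,"tz":-0.5,"roll":0},{"fingers":0.1,"tx":0,"ty":-1,"tz":-0.5,"roll":0},{"fingers":0.1,"tx":0,"ty":-1,"tz":-0.5,"roll":0},{"fingers":0.1,"tx":0,"ty":-1,"tz":-0.5,"roll":0}]'
python3 chk.py t8
python3 - <<'E'
from h import *
s=load('t8');W=cloud(s);A=np.radians(YAW);M=np.array([[np.cos(A),-np.sin(A)],[np.sin(A),np.cos(A)]]);q=((W[...,:2]-O)@M)*1000;z=W[...,2]*1000
m=(abs(q[...,1]-125)<14)&(z>112)&(z<220)&(abs(q[...,0]-60)<90);P=np.c_[q[m],z[m]]
o=P[:,0].argsort();print(P[o][::max(1,len(P)//14)].round(0).tolist())
k=m&(s[0].max(-1)<60);print('black',k.sum(),np.c_[q[k],z[k]].mean(0))
m=(z>50)&(z<80)&(q[...,0]>-75)&(q[...,0]<-20)&(q[...,1]<-40)&(q[...,1]>-90);X=q[m];print('crossbar x',np.percentile(X[:,0],[2,50,98]))
im=s[0];cv2.imwrite('pics/c8.png',cv2.resize(im[100:260,220:380,::-1],(640,640)))
E
```

```text
time: 46.15
tool_pos: [0.3929, -0.218, 0.2554]
tool_rot: [-0.479, 1.566, -0.542]
contact_force: [1.0, -1.0, -1.0]
opening: 0.0507
time: 47.15
tool_pos: [0.3695, -0.2573, 0.253]
tool_rot: [0.93, 1.571, 0.862]
contact_force: [0.5, 0.0, -0.1]
opening: 0.0505
slot 0 130 [ 18.6 -67.8] x -35.3 75.0 slope -0.0 0.0962
slot 1 123 [ 19.4 -23.4] x -74.5 75.0 slope -0.012 0.0963
slot 2 122 [19.  21.1] x -35.3 74.3 slope 0.003 0.0963
slot 3 114 [18.1 66.9] x -35.5 73.5 slope 0.001 0.0967
[[33.0, 124.0, 116.0], [48.0, 125.0, 114.0], [55.0, 123.0, 123.0], [60.0, 132.0, 123.0], [64.0, 115.0, 124.0], [69.0, 128.0, 139.0], [73.0, 125.0, 146.0], [78.0, 126.0, 148.0], [82.0, 127.0, 157.0], [86.0, 133.0, 162.0], [89.0, 119.0, 165.0], [94.0, 120.0, 172.0], [97.0, 125.0, 168.0], [101.0, 118.0, 179.0], [106.0, 132.0, 176.0]]
black 71 [ 93.87609988 125.42291501 168.86991258]
crossbar x [-51.23936478 -43.22561125 -25.38105514]
```

View pics/c8.png

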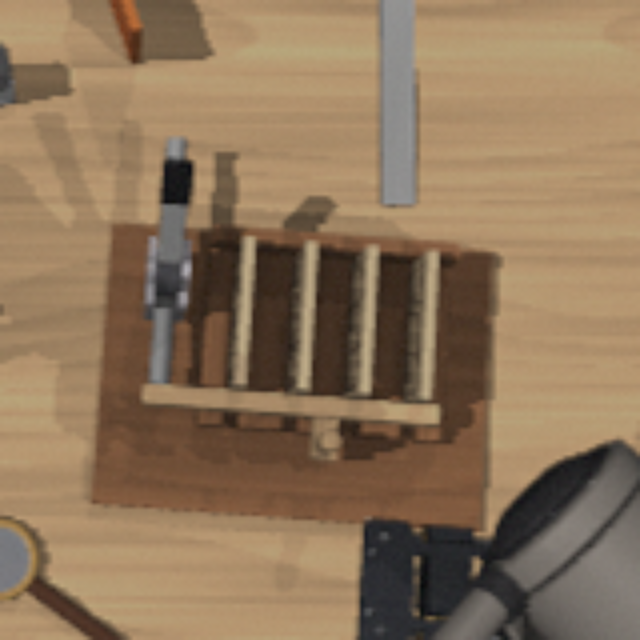

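The crop shows the four boards against the stop, the crossbar touching them (median x −43, so value about 0.035) and the lever's black grip open at (177,182). Now to the lever.

```bash
python3 -c "
from h import *
go(rk(96,125),.162)"
```

```text
t [2.126 5.308 6.681] roll 0.004 cur grasp [ 0.3695 -0.2573  0.253 ] heading -3.91
```

```bash
python3 -m crank '[{"fingers":0.1,"tx":0,"ty":0.8,"tz":1.1,"roll":0},{"fingers":0.1,"tx":0,"ty":1.7,"tz":2.2,"roll":0},{"fingers":0.1,"tx":0,"ty":2.6,"tz":3.3,"roll":0},{"fingers":0.1,"tx":0,"ty":3.5,"tz":4.4,"roll":0},{"fingers":0.1,"tx":0,"ty":4.4,"tz":5.5,"roll":0},{"fingers":0.1,"tx":0,"ty":5.3,"tz":6.68,"roll":0},{"fingers":0.1,"tx":0,"ty":5.3,"tz":6.68,"roll":0},{"fingers":0.1,"tx":0,"ty":5.3,"tz":6.68,"roll":0}]' 12
python3 -m crank '[{"fingers":0.1,"tx":0,"ty":0,"tz":0,"roll":0},{"fingers":0.1,"tx":0,"ty":0,"tz":0,"roll":0},{"fingers":0.1,"tx":0.7,"ty":0,"tz":0,"roll":0},{"fingers":0.1,"tx":1.4,"ty":0,"tz":0,"roll":0},{"fingers":0.1,"tx":2,"ty":0,"tz":0,"roll":0},{"fingers":0.1,"tx":2.12,"ty":0,"tz":0,"roll":0},{"fingers":0.1,"tx":2.12,"ty":0,"tz":0,"roll":0},{"fingers":0.1,"tx":2.12,"ty":0,"tz":0,"roll":0}]'
python3 -c "
from h import *
go(rk(96,125),.162)"
```

```text
time: 48.2
tool_pos: [0.6501, -0.0642, 0.2525]
tool_rot: [-3.029, 1.569, -3.097]
contact_force: [0.2, -0.4, 0.9]
opening: 0.0511
time: 49.2
tool_pos: [0.6511, -0.0643, 0.1698]
tool_rot: [-0.123, 1.568, -0.191]
contact_force: [-0.3, -0.3, 0.7]
opening: 0.0505
t [ 0.044  0.015 -0.014] roll 0.003 cur grasp [ 0.6511 -0.0643  0.1698] heading -3.92
```

```bash
python3 -m crank '[{"fingers":-0.7,"tx":0,"ty":0,"tz":0,"roll":0},{"fingers":-0.7,"tx":0,"ty":0,"tz":0,"roll":0},{"fingers":-0.7,"tx":0,"ty":0,"tz":0,"roll":0},{"fingers":-0.7,"tx":0,"ty":0,"tz":0,"roll":0},{"fingers":-0.7,"tx":-0.26,"ty":0,"tz":-0.4,"roll":0},{"fingers":-0.7,"tx":-0.43,"ty":0,"tz":-0.97,"roll":0},{"fingers":-0.7,"tx":-0.43,"ty":0,"tz":-1.57,"roll":0},{"fingers":-0.7,"tx":-0.26,"ty":0,"tz":-2.14,"roll":0}]' 12
python3 -m crank '[{"fingers":-0.7,"tx":0.15,"ty":0,"tz":-0.25,"roll":0},{"fingers":-0.7,"tx":0.34,"ty":0,"tz":-0.5,"roll":0},{"fingers":-0.7,"tx":0.55,"ty":0,"tz":-0.7,"roll":0},{"fingers":-0.7,"tx":0.81,"ty":0,"tz":-0.87,"roll":0},{"fingers":-0.7,"tx":1.17,"ty":0,"tz":-1.03,"roll":0},{"fingers":-0.7,"tx":1.4,"ty":0,"tz":-1.09,"roll":0},{"fingers":-0.7,"tx":1.56,"ty":0,"tz":-1.12,"roll":0},{"fingers":-0.7,"tx":1.56,"ty":0,"tz":-1.12,"roll":0}]'
python3 -c "
from h import *
go(rk(-34.4,125),.1096)"
```

```text
time: 50.2
tool_pos: [0.5665, -0.0575, 0.1807]
tool_rot: [0.119, 1.564, 0.051]
contact_force: [3.9, 4.1, 2.6]
opening: 0.0219
time: 51.2
tool_pos: [0.5167, -0.0541, 0.1151]
tool_rot: [2.959, 1.562, 2.891]
contact_force: [-10.6, 4.6, 4.2]
opening: 0.022
t [-0.014 -0.01   0.095] roll 0.007 cur grasp [ 0.5167 -0.0541  0.1151] heading -3.88
```

```bash
python3 -m crank '[{"fingers":0,"tx":0,"ty":0,"tz":0,"roll":0},{"fingers":0.1,"tx":0,"ty":0,"tz":0,"roll":0},{"fingers":0.1,"tx":0,"ty":0,"tz":0,"roll":0},{"fingers":0.1,"tx":-1,"ty":0,"tz":0,"roll":0},{"fingers":0.1,"tx":-2,"ty":0,"tz":0,"roll":0},{"fingers":0.1,"tx":-3,"ty":0,"tz":0,"roll":0},{"fingers":0.1,"tx":-3.5,"ty":0,"tz":-1.5,"roll":0},{"fingers":0.1,"tx":-3.5,"ty":0,"tz":-2.8,"roll":0}]'
python3 -m crank '[{"fingers":0.1,"tx":0,"ty":0.5,"tz":-0.2,"roll":0},{"fingers":0.1,"tx":0,"ty":1.5,"tz":-0.2,"roll":0},{"fingers":0.1,"tx":0,"ty":2.5,"tz":-0.2,"roll":0},{"fingers":0.1,"tx":0,"ty":3,"tz":-0.2,"roll":0},{"fingers":0.1,"tx":0,"ty":3,"tz":-0.2,"roll":0},{"fingers":0.1,"tx":0,"ty":3,"tz":-0.2,"roll":0},{"fingers":0.1,"tx":0,"ty":3,"tz":-0.2,"roll":0},{"fingers":0.1,"tx":0,"ty":3,"tz":-0.2,"roll":0}]'
python3 chk.py t9
python3 - <<'E'
from h import *
s=load('t9');W=cloud(s);A=np.radians(YAW);M=np.array([[np.cos(A),-np.sin(A)],[np.sin(A),np.cos(A)]]);q=((W[...,:2]-O)@M)*1000;z=W[...,2]*1000
m=(abs(q[...,1]-125)<10)&(z>102)&(z<220)&(abs(q[...,0])<60);P=np.c_[q[m],z[m]]
o=P[:,0].argsort();print(P[o][::max(1,len(P)//14)].round(0).tolist())
k=m&(s[0].max(-1)<60)&(q[...,0]<-15);X=np.c_[q[k],z[k]];print('black',k.sum(),X.mean(0),np.polyfit(X[:,0],X[:,2],1))
m=(z>50)&(z<80)&(q[...,0]>-75)&(q[...,0]<-20)&(q[...,1]<-40)&(q[...,1]>-90);X=q[m];print('crossbar x',np.percentile(X[:,0],[2,50,98]))
a=s[0][100:260,220:380,::-1];b=shot('scene')[0][150:250,140:275,::-1]
cv2.imwrite('pics/c9.png',np.hstack([cv2.resize(a,(400,400)),cv2.resize(b,(400,400))]))
E
```

```text
time: 52.2
tool_pos: [0.4081, -0.0477, 0.2576]
tool_rot: [-0.27, 1.567, -0.338]
contact_force: [0.6, -0.4, 0.2]
opening: 0.0503
time: 53.2
tool_pos: [0.409, 0.0721, 0.2563]
tool_rot: [0.128, 1.571, 0.059]
contact_force: [-0.4, 0.5, -0.5]
opening: 0.0505
slot 0 131 [ 20.4 -67.8] x -35.2 74.6 slope 0.005 0.0967
slot 1 128 [ 21.2 -23.3] x -74.8 74.9 slope -0.008 0.0962
slot 2 123 [17.8 21. ] x -69.9 74.3 slope 0.014 0.097
slot 3 114 [18.  66.8] x -35.4 74.2 slope 0.0 0.0965
[[-50.0, 133.0, 125.0], [-45.0, 131.0, 131.0], [-39.0, 123.0, 132.0], [-30.0, 132.0, 128.0], [-24.0, 129.0, 127.0], [-18.0, 121.0, 125.0], [-11.0, 118.0, 119.0], [-3.0, 130.0, 118.0], [4.0, 117.0, 117.0], [12.0, 129.0, 114.0], [20.0, 117.0, 110.0], [28.0, 124.0, 108.0], [37.0, 121.0, 108.0], [45.0, 131.0, 110.0], [53.0, 117.0, 103.0]]
black 75 [-35.40979212 125.63786833 128.23190497] [ -0.17267463 122.11753226]
crossbar x [-51.26580681 -43.00286913 -24.27050712]
```

View pics/c9.png

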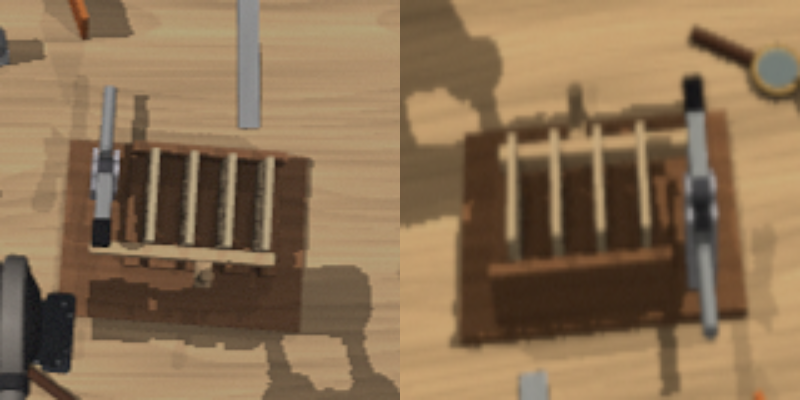

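The lever isn't fully shut: its black grip's top is at about 128 mm, where it was 115.5 mm at the start, so it stands at about 0.2 rad. I'll press it down from above with closed fingers.

```bash
python3 -c "
from h import *
go(rk(-37,125),.174)"
```

```text
t [ 1.906 -2.976  2.936] roll -0.001 cur grasp [0.4089 0.0723 0.2563] heading -3.96
```

```bash
python3 -m crank '[{"fingers":-1,"tx":0,"ty":-1,"tz":1,"roll":0},{"fingers":-1,"tx":0,"ty":-2,"tz":2,"roll":0},{"fingers":-1,"tx":0.5,"ty":-2.97,"tz":2.94,"roll":0},{"fingers":-1,"tx":1.5,"ty":-2.97,"tz":2.94,"roll":0},{"fingers":-1,"tx":1.9,"ty":-2.97,"tz":2.94,"roll":0},{"fingers":-1,"tx":1.9,"ty":-2.97,"tz":2.94,"roll":0},{"fingers":-1,"tx":1.9,"ty":-2.97,"tz":2.94,"roll":0},{"fingers":-1,"tx":1.9,"ty":-2.97,"tz":2.94,"roll":0}]' 12
python3 -m crank '[{"fingers":-1,"tx":0.2,"ty":0,"tz":0,"roll":0},{"fingers":-1,"tx":0.4,"ty":0,"tz":0,"roll":0},{"fingers":-1,"tx":0.6,"ty":0,"tz":0,"roll":0},{"fingers":-1,"tx":0.75,"ty":0,"tz":0,"roll":0},{"fingers":-1,"tx":0.85,"ty":0,"tz":0,"roll":0},{"fingers":-1,"tx":0.95,"ty":0,"tz":0,"roll":0},{"fingers":-1,"tx":1,"ty":0,"tz":0,"roll":0},{"fingers":-1,"tx":1,"ty":0,"tz":0,"roll":0}]'
```

```text
time: 54.3
tool_pos: [0.5187, -0.0538, 0.1814]
tool_rot: [-0.148, 1.569, -0.216]
contact_force: [-0.7, 0.4, 0.5]
opening: 0.0005
time: 55.3
tool_pos: [0.5182, -0.0539, 0.1416]
tool_rot: [-0.245, 1.57, -0.313]
contact_force: [-3.1, 0.8, 10.4]
opening: 0.0005
```

```bash
python3 -m crank '[{"fingers":-1,"tx":0.03,"ty":0,"tz":0,"roll":0},{"fingers":-1,"tx":0.06,"ty":0,"tz":0,"roll":0},{"fingers":-1,"tx":0.06,"ty":0,"tz":0,"roll":0},{"fingers":-1,"tx":0.06,"ty":0,"tz":0,"roll":0},{"fingers":-1,"tx":0.06,"ty":0,"tz":0,"roll":0},{"fingers":-1,"tx":0.06,"ty":0,"tz":0,"roll":0},{"fingers":-1,"tx":0.06,"ty":0,"tz":0,"roll":0},{"fingers":-1,"tx":0.06,"ty":0,"tz":0,"roll":0}]'
python3 -m crank '[{"fingers":-1,"tx":-0.5,"ty":0,"tz":0,"roll":0},{"fingers":-1,"tx":-1.5,"ty":0,"tz":0,"roll":0},{"fingers":-1,"tx":-2.5,"ty":0,"tz":0,"roll":0},{"fingers":-1,"tx":-2.5,"ty":0.5,"tz":-1.3,"roll":0},{"fingers":-1,"tx":-2.5,"ty":1.5,"tz":-2.2,"roll":0},{"fingers":-1,"tx":-2.5,"ty":3,"tz":-2.7,"roll":0},{"fingers":-1,"tx":-2.5,"ty":3,"tz":-2.7,"roll":0},{"fingers":-1,"tx":-2.5,"ty":3,"tz":-2.7,"roll":0}]'
python3 chk.py t10
python3 - <<'E'
from h import *
s=load('t10');W=cloud(s);A=np.radians(YAW);M=np.array([[np.cos(A),-np.sin(A)],[np.sin(A),np.cos(A)]])
for n in('top0','t10'):
    s=load(n);W=cloud(s);q=((W[...,:2]-O)@M)*1000;z=W[...,2]*1000
    k=(abs(q[...,1]-125)<10)&(z>95)&(z<220)&(s[0].max(-1)<60)&(q[...,0]<-15)&(q[...,0]>-60);X=np.c_[q[k],z[k]];print(n,'black',k.sum(),X.mean(0))
    m=(z>50)&(z<80)&(q[...,0]>-75)&(q[...,0]<-20)&(q[...,1]<-40)&(q[...,1]>-90);print('crossbar x',np.percentile(q[m][:,0],[2,50,98]))
E
```

```text
time: 56.3
tool_pos: [0.5183, -0.0539, 0.1411]
tool_rot: [-0.262, 1.568, -0.33]
contact_force: [-8.4, 0.6, 26.1]
opening: 0.0006
time: 57.3
tool_pos: [0.4188, 0.0732, 0.2381]
tool_rot: [-0.313, 1.57, -0.38]
contact_force: [0.7, -0.1, -0.0]
opening: 0.0005
slot 0 129 [ 20.2 -67.8] x -35.6 75.0 slope 0.002 0.0963
slot 1 129 [ 18.1 -23. ] x -74.6 73.8 slope -0.028 0.0972
slot 2 123 [18.6 21. ] x -70.2 74.0 slope 0.014 0.0965
slot 3 115 [18.4 66.8] x -35.5 73.6 slope 0.002 0.0966
top0 black 75 [-36.93208402 125.15638627 115.4547258 ]
crossbar x [-25.70722311 -23.64643713 -20.48835248]
t10 black 72 [-36.72832277 125.34583957 115.7001317 ]
crossbar x [-51.37567345 -43.04703864 -23.82877941]
```

```bash
python3 -c "
from h import *
a=load('top0')[0].astype(int);b=load('t10')[0].astype(int)
print(hand_in())"
```

```text
the job is handed in; nothing more can be done
None
```

The job is done and handed in at about 57 s. I opened the lever, drew the bar right back, put all four boards into slots 0–3, pushed the bar in snug and shut the lever.

**Last checks (top camera):**
- **Boards:** all four are fully down, with tops at 96–97 mm (97 expected). They lie against the back stop, at rack x of about 18–20 mm, and along their slots.
- **Bar:** the crossbar's middle is at x = −43 mm, so its value is about 0.035.
- **Lever:** the black grip's top is at 115.7 mm, against 115.5 mm at the start, so it lies fully shut.

**Failed on the way:**
- My first move call was refused because the rows lacked keys. Nothing moved.
- After the first flip shut, the lever was still at about 0.2 rad. I pressed it down from above with closed fingers, at about 26 N, and it then read shut.
- The wrist camera put things about 1.5 mm further in y than the top camera, so I lined each board up with its slot in the same wrist view.

I did not measure the bystanders again at the end. The arm was never near them below carrying height.

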